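Sweep packing scraps off a parcel scale

ROBOT

A 6-joint arm with a two-finger parallel gripper is mounted at the origin on the work surface. World frame = base frame: x ahead of the robot, y to its left, z up, the work surface at z = 0. Lengths are in m, angles in rad, forces in N, time in s.
With the tool pointing down it reaches from about 0.3 to 0.875 m from the base axis. Payload 6.4 kg.
Tool frame: the origin (TCP) lies between the finger pads; the fingertips stand 14 mm ahead of it and the grasp point (between the pads) lies 5 mm behind it (robot.tcp_to_tips is the distance from the TCP to the fingertips, in m); z points along the fingers, x is the direction in which the jaws open and shut, and the axes are right-handed (so a half turn about z gives the same grasp; the last joint's range is limited). The gripper opens to 85 mm and grips with 20 to 120 N. Pads are 22 mm wide; open, the fingers measure 114 mm over their backs; the gripper's body (76 mm by 85 mm) begins 54 mm behind the grasp point. The pads swing forward as they close: fully open they stand 13 mm farther back than shut.
Start: joints at [-1.407, 0.181, 1.607, -0, 1.354, -0.206], TCP at [0.208, -0.536, 0.245] pointing down, gripper open.
Joint ranges: [-2.99, 2.99], [-0.89, 2.07], [0.3, 2.58], [-1.14, 4.28], [0, 2.63], [-3.12, 3.12]. Speed limits (rad/s): [2.57, 2.57, 3.01, 3.14, 3.14, 3.14].

INTERFACE

Orientations are given as a unit quaternion [w, x, y, z].
In Python, from plant import telemetry, eyes, hand_in, robot gives the robot as it stands.
- The arm moves only by the tool step_arm, never from a script. Its argument "commands" is a list of rows, each an object of numbers: "hand": the gripper's target within -1 to 1 (shut at 1, half-way at 0, fully open at -1); "x", "y", "z": the shift along the tool's x, y, z normalised to -1 to 1, where 1 is 1 m; "ax", "ay", "az": the turn, a rotation vector about the tool's x, y, z normalised to -1 to 1, where 1 is 1.5 rad. A call has 1 to 8 rows; each row shifts and turns the pose as measured when the row begins, along the tool's axes as they then stand; what a row does not reach is not made up. A row lasts 1/8 s, in which the tool goes at most 62.5 mm and 10.7 degrees, less where a joint would pass 70% of its speed; a pose out of reach is approached as far as the arm can. A call with a number of a shift or a turn outside -1 to 1 is refused whole. A call with a gripper value outside its range is refused whole. The fingers move at their own pace and stop on an object; "newtons" is the grip in N (left out, the last holds). Time passes only in rows, so rows that do not move let the fingers close. It gives the time, the measured TCP pose, the force and the opening at its end, in the units of the state.
- telemetry.sense(): the state, without advancing time (a new reading comes with each control period).
- eyes.read_camera(name): name is "side" or "top"; returns a dict with "color" (480x640x3 uint8, red, green, blue), "camera_matrix" (3x3 intrinsics, pixels), "R" (3x3) and "t" (3): a world point X has camera coordinates R X + t. Camera axes: x right, y down, z forward; pixel columns grow to the right and rows downward; lengths in m; the calibration is good to about 2 mm. A picture is of the moment at which its call begins. There is no depth.
- hand_in(): hands the job in, once; it reports no verdict.
The state is a dict: "time_s": time; "q": joint angles; "qd": joint speeds; "joint_efforts": joint torques, N m; "ee_pos": TCP position; "eef_rot": TCP orientation; "wrist_force": force on the tool from outside, world axes, zero at the start; "wrist_torque": the same for the moment, N m; "grip_width": finger opening in m.
Only numpy, scipy, OpenCV 4.12 (cv2) and the standard library are available. Lean on these libraries where they do the work, as an engineer would, in place of code of your own. Each camera call takes 0.05 s, during which the arm holds its last target.

TASK

Clear the parcel scale for weighing: take the bench brush from its mat and, with the brush only (never touch the scraps with the gripper), sweep the three packing scraps off the platform down into the scrap tray beside the scale (none left perched above its rim), leaving the small parcel on the platform where it is. Then stand the brush back on its mat on its bristles and let go, without disturbing the tape roll there or anything else on the counter.

Things in the scene. Friction and masses are not known exactly. Their poses are not given: they have to be found in the camera images.
- platform (a point): Centre of the top of the fixed parcel scale's flat steel platform, 100 mm above the counter: 220 mm (x) by 260 mm (y), no rim, open on all sides. A console sticks out 27 mm at -x, below it (top 50 mm up). The tray stands along the +y or the -y edge, the mat along the opposite one. The three scraps and the parcel start one in each quarter of the platform, in any order.
- tray: Scrap tray: fixed open black plastic tray, 260 mm (x) by 200 mm (y) outside, walls 5 mm thick and 85 mm high, so its rim lies 15 mm below the platform top. Its long side stands 7 mm from the platform's edge, parallel to it. Origin: centre of its underside, on the counter.
- mat: Thin fixed rubber mat for the brush, on the other side of the scale from the tray: 270 mm (x) by 190 mm (y), 4 mm thick. Origin: centre of its underside, on the counter. The brush starts on its +x half; a tape roll stands on its -x half.
- brush_head (a point): Bench brush on its bristles, 0.16 kg; point: centre of the head, 35 mm above the tips; x along the head, z up. Stiff bristles 110 (x) by 32 mm (y), 44 mm high; above them a wooden back 114 by 36 mm, 44 to 70 mm above the tips (grip across the 36). Handle 22 mm thick at -x, to 139 mm from the point, rising: underside 49 to 64 mm above the tips.
- corner_mid (a point): Scrap: white foam corner protector, L-shaped seen from above, 62 by 62 mm with legs 26 mm wide, 34 mm high, about 40 g. Point: about the middle of its outline, half-way up; no part lies farther than 46 mm from it.
- channel_mid (a point): Scrap: cardboard U-channel edge protector lying open side up, 70 by 46 mm, 34 mm high, about 50 g. Point: its centre, half-way up.
- block_mid (a point): Scrap: stepped pale wood offcut, 62 by 40 mm, 36 mm high, about 70 g. Point: the centre of its 62 by 40 mm base, half-way up.
- parcel_mid (a point): Small parcel with a paper label, standing on the platform and to be left there: 75 mm (x) by 100 mm (y), 45 mm high, about 0.6 kg. Point: its centre, half-way up. Its axes lie within about 0.2 rad of the platform's.
- tape_mid (a point): Roll of packing tape standing on the mat beside the brush, axis upright: 90 mm across, 48 mm high, 0.15 kg. Point: its centre, half-way up.
- tape_spare: Spare tape roll (bystander) on the right: 100 mm across, 50 mm high. Origin: centre of its underside.
- scanner: Hand scanner (bystander) lying on the left: 130 by 65 mm, 30 mm high. Origin: underside of its head; its handle points along -x.

How it is judged:
On the way, in this order (a step that is already met when the one before it is completed fails the run):
1. the brush is taken up, its head above the platform's level (height (world z) of brush_head above 0.13 m), for 0.2 s.
2. all three scraps lie in the tray (x of corner_mid in the frame of tray between -0.125 and 0.125 m and y of corner_mid in the frame of tray between -0.095 and 0.095 m and z of each of corner_mid, channel_mid, block_mid in the frame of tray below 0.095 m and x of channel_mid in the frame of tray between -0.125 and 0.125 m and y of channel_mid in the frame of tray between -0.095 and 0.095 m and x of block_mid in the frame of tray between -0.125 and 0.125 m and y of block_mid in the frame of tray between -0.095 and 0.095 m), for 0.2 s.
At the end, for the whole second after the job is handed in: The middle of each scrap is inside the tray's walls and less than 95 mm above the counter; the brush stands on its bristles (within 0.15 rad) with the middle of its head over the mat; scraps and brush are at rest; the parcel is within 15 mm and the tape roll within 30 mm of where it started (all of step 2 and x of brush_head in the frame of mat between -0.12 and 0.12 m and y of brush_head in the frame of mat between -0.085 and 0.085 m and height (world z) of brush_head below 0.05 m and angle between brush_head's own z axis and vertical below 0.15 rad and linear speed of each of corner, channel, block, brush below 0.02 m/s and distance of parcel_mid from where it was at the start of the episode below 0.015 m and distance of tape_mid from where it was at the start of the episode below 0.03 m); the robot touches nothing.
It fails at once if the parcel on the scale is shifted by more than 15 mm or tipped (distance of parcel_mid from where it was at the start of the episode above 0.015 m or angle between parcel_mid's own z axis and vertical above 0.3 rad).
It fails at once if the gripper or arm touches a scrap (more than 2 N) (contact force between any of the fingers, the arm and corner above 2 N or contact force between any of the fingers, the arm and channel above 2 N or contact force between any of the fingers, the arm and block above 2 N).
It fails at once if the tape roll on the mat is shifted by more than 30 mm (distance of tape_mid from where it was at the start of the episode above 0.03 m).
It fails at once if the spare tape roll or the hand scanner is shifted by more than 30 mm (distance of any of tape_spare, scanner from where it was at the start of the episode above 0.03 m).
It also fails if it takes over 58 s, if anything falls off the work surface, if the arm or the gripper's body presses on something with over 40 N, if the wrist force passes 120 N, or if a joint passes its speed limit or range.

## Working session

There is one attempt and no reset: what is moved stays moved. The work goes in short steps, Python scripts to look and compute and a tool call to move; the robot and the scene stay as the last step left them, time stands still between calls to the robot, and variables do not carry over. Pictures are saved under pics/ and viewed, and the job is handed in when it is done.

Besides the shell and the picture viewer there is one more tool, called after "Emit:" by a JSON object that holds its "method" and its "body". step_arm: Moves the arm, as the interface text tells. Its arguments: {"type":"object","properties":{"commands":{"type":"array"},"newtons":{"type":"number"}},"required":["commands"]}

```bash
mkdir -p pics; ls
python3 - <<'E'
from plant import telemetry, eyes, robot
import cv2
for n in ("side","top"):
    d=eyes.read_camera(n); cv2.imwrite(f"pics/{n}0.png",d["color"][:,:,::-1])
    print(n,d["camera_matrix"].round(1).tolist(),d["R"].round(4).tolist(),d["t"].round(4).tolist())
print(telemetry.sense()); print([a for a in dir(robot) if a[0]!='_'])
E
```

```text
pics
side [[530.5, 0.0, 330.0], [0.0, 530.5, 242.3], [0.0, 0.0, 1.0]] [[-0.8034, -0.5954, -0.0042], [-0.4179, 0.5689, -0.7083], [0.424, -0.5673, -0.7059]] [0.4546, 0.3145, 1.2394]
top [[586.1, 0.0, 331.8], [0.0, 586.1, 237.2], [0.0, 0.0, 1.0]] [[0.0297, -0.9995, 0.0079], [-0.999, -0.03, -0.0324], [0.0326, -0.0069, -0.9994]] [-0.0271, 0.5472, 1.6115]
{'time_s': 0.1, 'q': array([-1.40730671e+00,  1.81427739e-01,  1.60789442e+00, -2.53549762e-05,
        1.35378877e+00, -2.06294770e-01]), 'qd': array([-1.04964380e-03, -2.11707892e-03, -7.85859576e-04,  4.06854224e-04,
        7.13809573e-05, -7.72112401e-04]), 'joint_efforts': array([ 7.06129395e-04, -4.45874441e+01, -3.52239203e+01, -3.59929672e-04,
        4.09790329e-03, -7.27637001e-06]), 'ee_pos': array([ 0.20774814, -0.5356612 ,  0.24450272]), 'eef_rot': array([-5.39592442e-04,  8.25051128e-01, -5.65057572e-01, -5.34118017e-04]), 'wrist_force': array([-0.48888427, -0.07929767, -0.46116936]), 'wrist_torque': array([-0.01227517, -0.05978563, -0.00626781]), 'grip_width': 0.08546830765421996}
['Unreachable', 'tcp_to_tips']
```

View pics/top0.png

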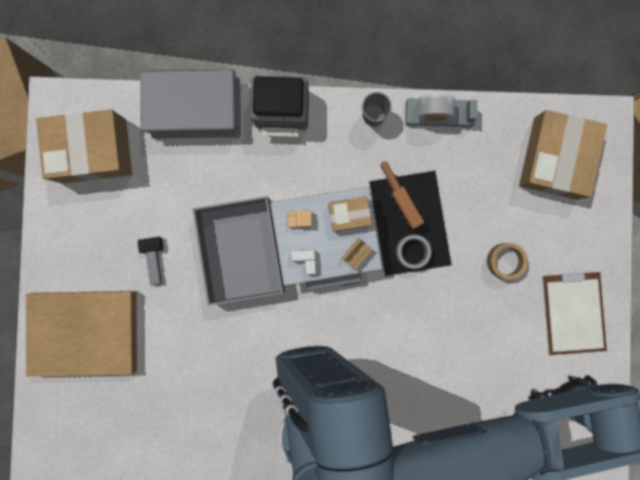

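View pics/side0.png

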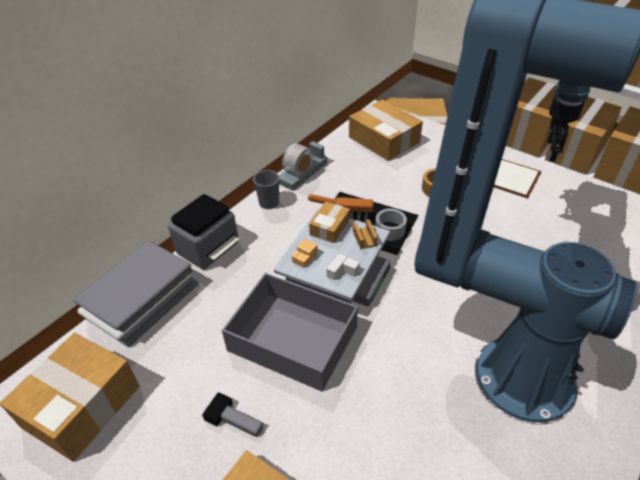

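```bash
cat > h.py <<'E'
import numpy as np, cv2
from plant import telemetry, eyes
def cam(n):
    d=eyes.read_camera(n); return d["color"],np.array(d["camera_matrix"]),np.array(d["R"]),np.array(d["t"])
def ray(c,uv,z):
    _,K,R,t=c; o=-R.T@t; d=R.T@np.linalg.inv(K)@np.array([uv[0],uv[1],1.]); return o+d*(z-o[2])/d[2]
def proj(c,X):
    _,K,R,t=c; p=K@(R@np.array(X)+t); return p[:2]/p[2]
def crop(c,fn,x0,y0,w,h,s):
    cv2.imwrite(fn,cv2.resize(c[0][y0:y0+h,x0:x0+w,::-1],None,fx=s,fy=s,interpolation=cv2.INTER_CUBIC))
E
python3 - <<'E'
from h import *
c=cam("top"); crop(c,"pics/t1.png",190,155,265,155,3)
c=cam("side"); crop(c,"pics/s1.png",220,180,210,140,3.8)
E
```

```text
(no output)
```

View pics/t1.png

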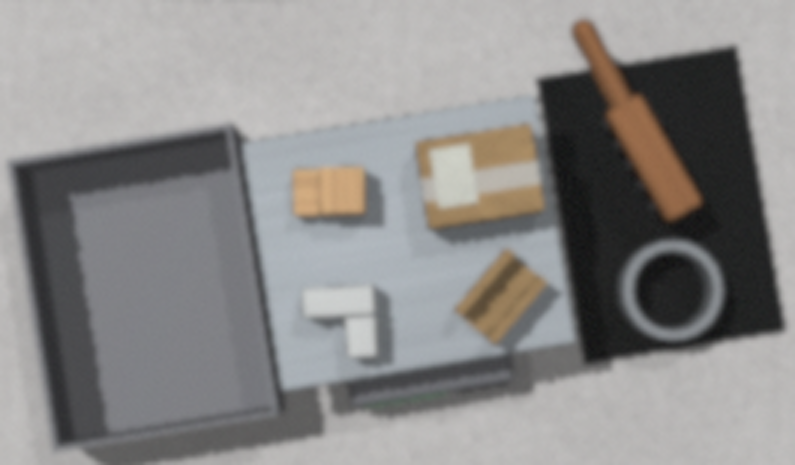

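View pics/s1.png

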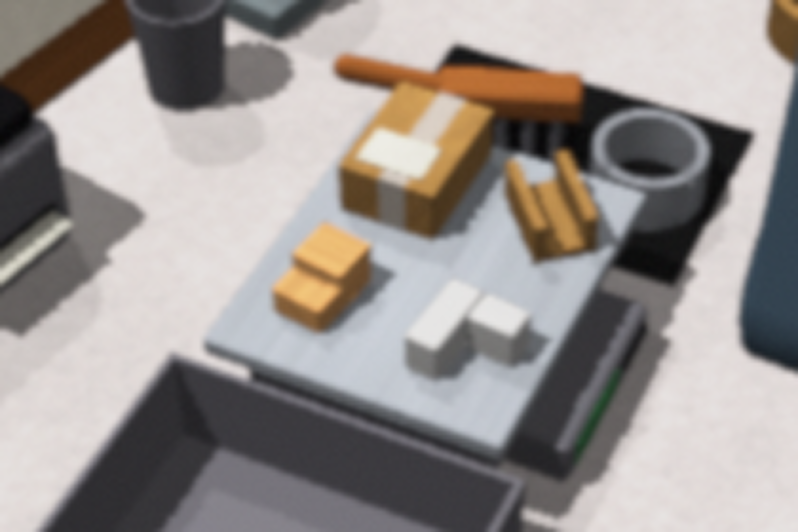

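Run:
```python
from h import *
c=cam("top")
def P(x,y,z): return ray(c,(190+(x-1)/3,155+(y-1)/3),z)
print("plat tray+x,", P(243,140,.1),"mat+x?",P(540,95,.1),"mat-x",P(580,350,.1),"tray-x",P(283,390,.1))
for n,z,pts in [("tray",.085,[(12,160),(235,125),(280,408),(58,445)]),("mat",.004,[(538,80),(736,46),(783,328),(585,362)]),
 ("parcel",.145,[(416,142),(530,124),(544,210),(432,228)]),("block",.136,[(292,168),(365,166),(365,214),(292,216)]),
 ("corner",.134,[(303,287),(375,286),(377,357),(348,357),(346,320),(303,318)]),
 ("channel",.134,[(508,250),(552,288),(500,345),(456,310)]),
 ("brushback",.074,[(607,108),(638,94),(703,203),(672,221)]),("handle",.085,[(584,22)]),("tape",.052,[(617,288),(727,288),(672,237),(672,342)])]:
    Q=np.array([P(*p,z)[:2] for p in pts]); print(n,Q.round(3).tolist(),"mean",Q.mean(0).round(4))
```

```text
plat tray+x, [0.63387092 0.15222561 0.1       ] mat+x? [ 0.68111133 -0.10534157  0.1       ] mat-x [ 0.45998277 -0.14623724  0.1       ] tray-x [0.41775465 0.1103972  0.1       ]
tray [[0.611, 0.356], [0.648, 0.161], [0.401, 0.114], [0.363, 0.306]] mean [0.5061 0.2342]
mat [[0.707, -0.11], [0.744, -0.293], [0.484, -0.343], [0.447, -0.16]] mean [ 0.5953 -0.2264]
parcel [[0.633, 0.002], [0.651, -0.094], [0.578, -0.108], [0.56, -0.014]] mean [ 0.6054 -0.0538]
block [[0.608, 0.106], [0.612, 0.044], [0.571, 0.043], [0.567, 0.105]] mean [0.5894 0.0746]
corner [[0.507, 0.094], [0.51, 0.033], [0.45, 0.029], [0.449, 0.054], [0.48, 0.056], [0.481, 0.093]] mean [0.4795 0.0598]
channel [[0.544, -0.079], [0.513, -0.118], [0.463, -0.075], [0.492, -0.037]] mean [ 0.5028 -0.0772]
brushback [[0.675, -0.167], [0.688, -0.194], [0.593, -0.254], [0.576, -0.227]] mean [ 0.6327 -0.2106]
handle [[0.749, -0.143]] mean [ 0.7488 -0.1434]
tape [[0.515, -0.183], [0.518, -0.281], [0.563, -0.231], [0.468, -0.233]] mean [ 0.5162 -0.232 ]
```

```bash
cat >> h.py <<'E'
C=np.array([.5482,.0028]); A=.188
def plat(px,py): 
    c,s=np.cos(A),np.sin(A); return C+np.array([c*px-s*py,s*px+c*py])
def toplat(w):
    d=np.array(w)[:2]-C; c,s=np.cos(A),np.sin(A); return np.array([c*d[0]+s*d[1],-s*d[0]+c*d[1]])
def pose():
    s=telemetry.sense(); w,x,y,z=s["eef_rot"]
    from scipy.spatial.transform import Rotation as Ro
    return s,Ro.from_quat([x,y,z,w])
def to(xy,z,yaw):
    s,r=pose(); M=r.as_matrix(); cy=np.arctan2(M[1,0],M[0,0])
    d=M.T@(np.array([*xy,z])-s["ee_pos"])
    from scipy.spatial.transform import Rotation as Ro
    T=np.array([[np.cos(yaw),np.sin(yaw),0],[np.sin(yaw),-np.cos(yaw),0],[0,0,-1]]).T
    T=np.column_stack([[np.cos(yaw),np.sin(yaw),0],[np.sin(yaw),-np.cos(yaw),0],[0,0,-1]])
    rv=Ro.from_matrix(M.T@T).as_rotvec()
    print("t",round(s["time_s"],2),"pos",s["ee_pos"].round(4),"yaw",round(cy,3),"grip",round(s["grip_width"],4),"F",s["wrist_force"].round(1))
    print("tool shift",d.round(4),"turn norm",(rv/1.5).round(4))
E
python3 -c "
from h import *
to((.6327,-.2106),.2,-1.02)"
```

```text
t 0.25 pos [ 0.2078 -0.5359  0.2449] yaw -1.201 grip 0.0856 F [ 0.4  0.4 -0.2]
tool shift [-0.1497 -0.5137  0.0451] turn norm [-0.0002  0.0006 -0.1207]
```

Emit:
{"method": "step_arm", "body": {"commands": [{"hand": -1, "az": -0.12}, {"hand": -1, "x": -0.007, "y": -0.055}, {"hand": -1, "x": -0.007, "y": -0.058}, {"hand": -1, "x": -0.007, "y": -0.058}, {"hand": -1, "x": -0.007, "y": -0.058}, {"hand": -1, "x": -0.007, "y": -0.058}, {"hand": -1, "x": -0.007, "y": -0.058}, {"hand": -1, "x": -0.007, "y": -0.058}], "newtons": 70}}

```text
invalid input
```

```bash
python3 -c "
from h import *
to((.6327,-.2106),.16,-1.02)"
```

```text
t 0.25 pos [ 0.2078 -0.5359  0.2449] yaw -1.201 grip 0.0856 F [ 0.4  0.4 -0.2]
tool shift [-0.1497 -0.5137  0.0851] turn norm [-0.0002  0.0006 -0.1207]
```

Emit:
{"method": "step_arm", "body": {"commands": [{"hand": -1, "x": 0, "y": 0, "z": 0, "ax": 0, "ay": 0, "az": -0.12}, {"hand": -1, "x": -0.007, "y": -0.058, "z": 0, "ax": 0, "ay": 0, "az": 0}], "newtons": 70}}

```text
time_s: 0.5
ee_pos: [0.2517, -0.5009, 0.2445]
eef_rot: [0.0, 0.873, -0.488, -0.0]
wrist_force: [0.8, -1.2, -0.1]
grip_width: 0.0854
```

```bash
python3 -c "
from h import *
to((.6327,-.2106),.16,-1.02)"
```

```text
t 0.5 pos [ 0.2517 -0.5009  0.2445] yaw -1.02 grip 0.0854 F [ 0.8 -1.2 -0.1]
tool shift [-0.0477 -0.4766  0.0843] turn norm [0.0003 0.0005 0.0003]
```

Emit:
{"method": "step_arm", "body": {"commands": [{"hand": -1, "x": -0.006, "y": -0.06, "z": 0, "ax": 0, "ay": 0, "az": 0}, {"hand": -1, "x": -0.006, "y": -0.06, "z": 0, "ax": 0, "ay": 0, "az": 0}, {"hand": -1, "x": -0.006, "y": -0.06, "z": 0, "ax": 0, "ay": 0, "az": 0}, {"hand": -1, "x": -0.006, "y": -0.06, "z": 0, "ax": 0, "ay": 0, "az": 0}, {"hand": -1, "x": -0.006, "y": -0.06, "z": 0.01, "ax": 0, "ay": 0, "az": 0}, {"hand": -1, "x": -0.006, "y": -0.06, "z": 0.02, "ax": 0, "ay": 0, "az": 0}, {"hand": -1, "x": -0.006, "y": -0.06, "z": 0.02, "ax": 0, "ay": 0, "az": 0}, {"hand": -1, "x": -0.006, "y": -0.05, "z": 0.02, "ax": 0, "ay": 0, "az": 0}]}}

```text
time_s: 1.5
ee_pos: [0.6344, -0.2096, 0.177]
eef_rot: [0.001, 0.872, -0.489, 0.003]
wrist_force: [-0.2, -1.2, 1.0]
grip_width: 0.0855
```

Run:
```python
from h import *
to((.6327,-.2106),.064,-1.02)
c=cam("top"); crop(c,"pics/t2.png",190,155,265,155,3)
c=cam("side"); crop(c,"pics/s2.png",220,100,210,140,3.8)
```

```text
t 1.5 pos [ 0.6344 -0.2096  0.177 ] yaw -1.023 grip 0.0855 F [-0.2 -1.2  1. ]
tool shift [-0.0008  0.0022  0.113 ] turn norm [-0.0011 -0.004  -0.0019]
```

View pics/s2.png

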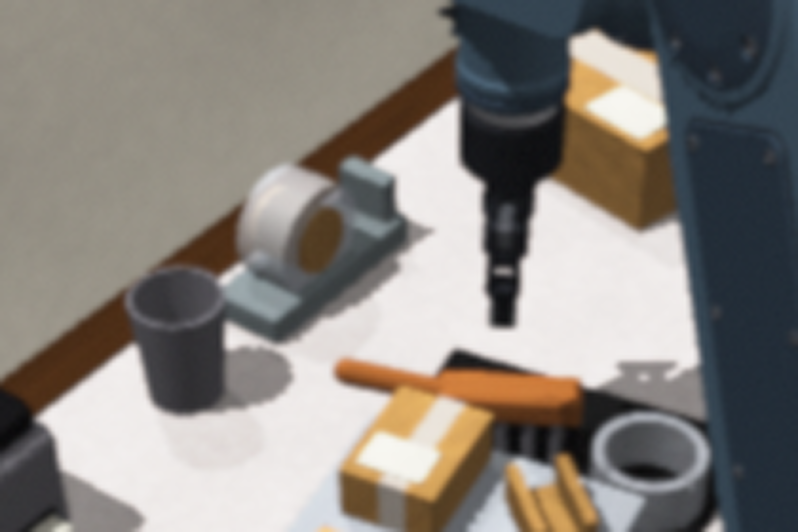

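Emit:
{"method": "step_arm", "body": {"commands": [{"hand": -1, "x": 0, "y": 0.002, "z": 0.05, "ax": 0, "ay": 0, "az": 0}, {"hand": -1, "x": 0, "y": 0, "z": 0.04, "ax": 0, "ay": 0, "az": 0}, {"hand": -1, "x": 0, "y": 0, "z": 0.024, "ax": 0, "ay": 0, "az": 0}, {"hand": -1, "x": 0, "y": 0, "z": 0, "ax": 0, "ay": 0, "az": 0}]}}

```text
time_s: 2.1
ee_pos: [0.6331, -0.2076, 0.057]
eef_rot: [0.0, 0.874, -0.487, 0.001]
wrist_force: [0.3, 0.5, -0.2]
grip_width: 0.0854
```

Run:
```python
from h import *
to((.6327,-.2106),.064,-1.02)
```

```text
t 2.1 pos [ 0.6331 -0.2076  0.057 ] yaw -1.016 grip 0.0854 F [ 0.3  0.5 -0.2]
tool shift [ 0.0024  0.0019 -0.007 ] turn norm [ 0.     -0.0011  0.0024]
```

Emit:
{"method": "step_arm", "body": {"commands": [{"hand": -1, "x": 0.002, "y": 0.002, "z": -0.007, "ax": 0, "ay": 0, "az": 0}, {"hand": 1, "x": 0, "y": 0, "z": 0, "ax": 0, "ay": 0, "az": 0}, {"hand": 1, "x": 0, "y": 0, "z": 0, "ax": 0, "ay": 0, "az": 0}, {"hand": 1, "x": 0, "y": 0, "z": 0, "ax": 0, "ay": 0, "az": 0}, {"hand": 1, "x": 0, "y": 0, "z": 0, "ax": 0, "ay": 0, "az": 0}, {"hand": 1, "x": 0, "y": 0, "z": 0, "ax": 0, "ay": 0, "az": 0}]}}

```text
time_s: 2.85
ee_pos: [0.6348, -0.2125, 0.0705]
eef_rot: [0.0, 0.873, -0.487, 0.005]
wrist_force: [0.1, 0.3, -2.8]
grip_width: 0.0345
```

Run:
```python
from h import *
to((.6327,-.2106),.164,-1.02)
```

```text
t 2.85 pos [ 0.6348 -0.2125  0.0705] yaw -1.017 grip 0.0345 F [ 0.1  0.3 -2.8]
tool shift [-0.0019  0.0004 -0.0936] turn norm [-0.0025 -0.0057  0.002 ]
```

Emit:
{"method": "step_arm", "body": {"commands": [{"hand": 1, "x": 0, "y": 0, "z": -0.03, "ax": 0, "ay": 0, "az": 0}, {"hand": 1, "x": 0, "y": 0, "z": -0.05, "ax": 0, "ay": 0, "az": 0}, {"hand": 1, "x": 0, "y": 0, "z": -0.04, "ax": 0, "ay": 0, "az": 0}, {"hand": 1, "x": 0, "y": 0, "z": -0.02, "ax": 0, "ay": 0, "az": 0}, {"hand": 1, "x": 0, "y": 0, "z": 0, "ax": 0, "ay": 0, "az": 0}]}}

```text
time_s: 3.48
ee_pos: [0.6318, -0.2107, 0.2098]
eef_rot: [0.001, 0.874, -0.487, 0.001]
wrist_force: [0.5, 0.8, -2.8]
grip_width: 0.0344
```

Run:
```python
from h import *
to((.6327,-.2106),.164,-1.02)
c=cam("top"); crop(c,"pics/t3.png",190,155,265,155,3)
c=cam("side"); crop(c,"pics/s3.png",270,120,140,105,5.7)
```

```text
t 3.48 pos [ 0.6318 -0.2107  0.2098] yaw -1.017 grip 0.0344 F [ 0.5  0.8 -2.8]
tool shift [ 0.0003 -0.0008  0.0458] turn norm [ 0.0001 -0.0013  0.0022]
```

View pics/s3.png

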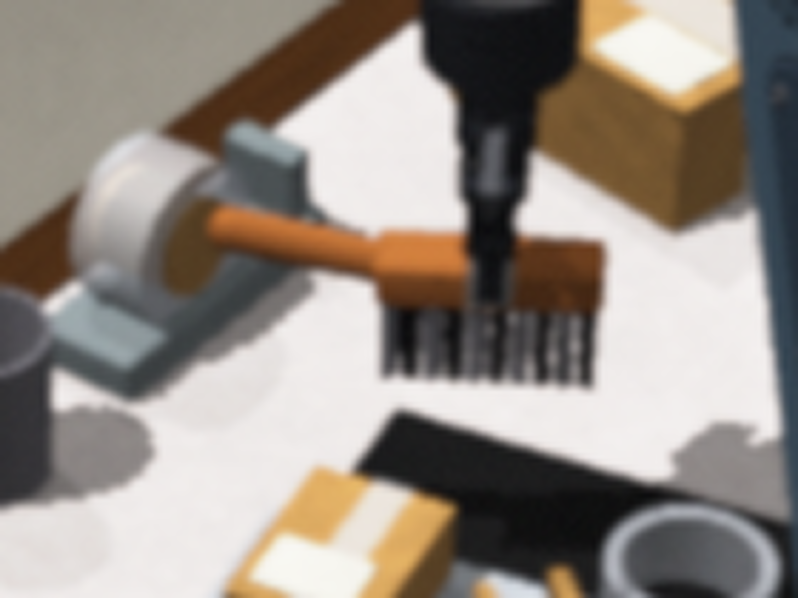

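View pics/t3.png

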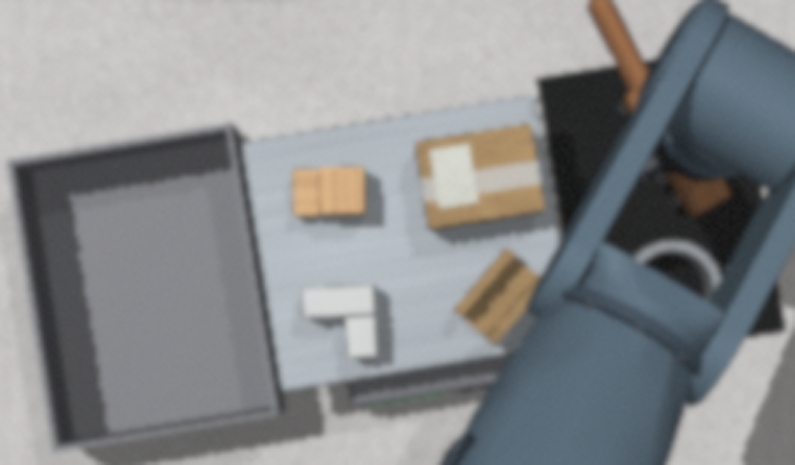

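Run:
```python
from h import *
c=cam("side")
for z in (.13,.14,.15,.16): print(z,[((proj(c,(x,y,z))-[270,120])*5.7).round(0).tolist() for x,y in [(.585-.008,-.239+.0136),(.585+.008,-.239-.0136),(.679-.008,-.182+.0136)]])
to(plat(-.060,-.20),.19,-1.39)
```

```text
0.13 [[590.0, 405.0], [593.0, 365.0], [372.0, 393.0]]
0.14 [[591.0, 389.0], [594.0, 350.0], [372.0, 377.0]]
0.15 [[592.0, 374.0], [595.0, 334.0], [372.0, 361.0]]
0.16 [[593.0, 358.0], [596.0, 319.0], [372.0, 346.0]]
t 3.62 pos [ 0.6303 -0.2099  0.2063] yaw -1.017 grip 0.0347 F [-0.6 -0.5 -2. ]
tool shift [-0.0587  0.0854  0.0168] turn norm [0.0024 0.0017 0.2487]
```

Emit:
{"method": "step_arm", "body": {"commands": [{"hand": 1, "x": 0, "y": 0, "z": 0, "ax": 0, "ay": 0, "az": 0.12}, {"hand": 1, "x": 0, "y": 0, "z": 0, "ax": 0, "ay": 0, "az": 0.12}, {"hand": 1, "x": 0, "y": 0, "z": 0, "ax": 0, "ay": 0, "az": 0}]}}

```text
time_s: 4.0
ee_pos: [0.6274, -0.2085, 0.199]
eef_rot: [0.002, 0.769, -0.639, -0.007]
wrist_force: [0.6, -1.5, -1.2]
grip_width: 0.0343
```

Run:
```python
from h import *
to(plat(-.060,-.19),.18,-1.383)
```

```text
t 4.0 pos [ 0.6274 -0.2085  0.199 ] yaw -1.386 grip 0.0343 F [ 0.6 -1.5 -1.2]
tool shift [-0.0319  0.0982  0.0205] turn norm [ 0.0083  0.0059 -0.0017]
```

Emit:
{"method": "step_arm", "body": {"commands": [{"hand": 1, "x": -0.016, "y": 0.045, "z": 0, "ax": 0.008, "ay": 0.006, "az": 0}, {"hand": 1, "x": -0.012, "y": 0.045, "z": 0.008, "ax": 0, "ay": 0, "az": 0}, {"hand": 1, "x": 0, "y": 0, "z": 0, "ax": 0, "ay": 0, "az": 0}, {"hand": 1, "x": 0, "y": 0, "z": 0, "ax": 0, "ay": 0, "az": 0}]}}

```text
time_s: 4.5
ee_pos: [0.5291, -0.196, 0.1847]
eef_rot: [0.001, 0.774, -0.633, -0.005]
wrist_force: [-0.4, -0.6, -1.4]
grip_width: 0.0347
```

Run:
```python
from h import *
to(plat(-.060,-.19),.168,-1.383)
```

```text
t 4.5 pos [ 0.5291 -0.196   0.1847] yaw -1.37 grip 0.0347 F [-0.4 -0.6 -1.4]
tool shift [-0.0017  0.0039  0.0167] turn norm [0.0053 0.0044 0.0084]
```

Emit:
{"method": "step_arm", "body": {"commands": [{"hand": 1, "x": -0.002, "y": 0.004, "z": 0.013, "ax": 0.005, "ay": 0.004, "az": 0.008}, {"hand": 1, "x": 0, "y": 0, "z": 0, "ax": 0, "ay": 0, "az": 0}]}}

```text
time_s: 4.75
ee_pos: [0.5267, -0.1954, 0.1719]
eef_rot: [-0.0, 0.772, -0.636, 0.001]
wrist_force: [0.1, -0.3, -1.9]
grip_width: 0.0345
```

Run:
```python
from h import *
to(plat(-.060,-.13),.168,-1.383)
c=cam("side"); crop(c,"pics/s4.png",270,160,140,105,5.7)
```

```text
t 4.75 pos [ 0.5267 -0.1954  0.1719] yaw -1.379 grip 0.0345 F [ 0.1 -0.3 -1.9]
tool shift [-0.0607  0.0016  0.0039] turn norm [-0.0007 -0.0003  0.0027]
```

View pics/s4.png

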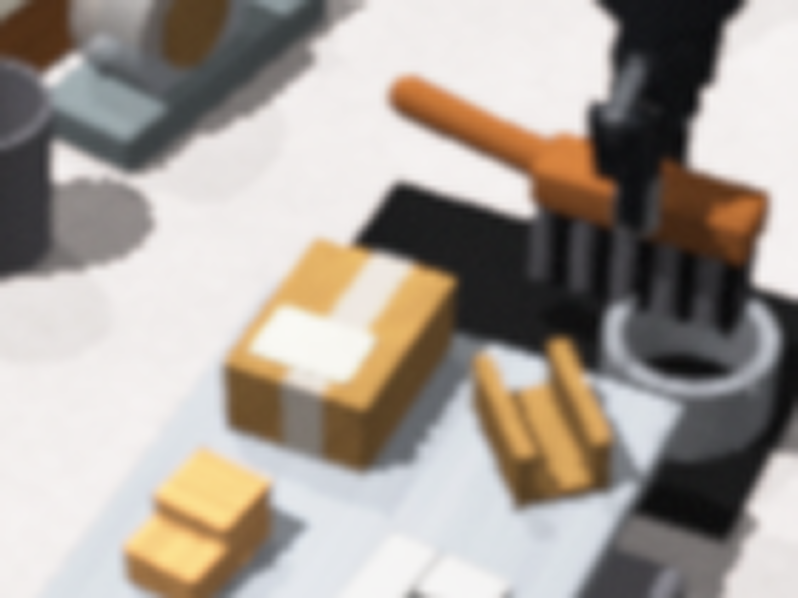

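Emit:
{"method": "step_arm", "body": {"commands": [{"hand": 1, "x": -0.015, "y": 0.001, "z": 0.001, "ax": 0, "ay": 0, "az": 0}, {"hand": 1, "x": -0.015, "y": 0, "z": 0.001, "ax": 0, "ay": 0, "az": 0}, {"hand": 1, "x": -0.015, "y": 0, "z": 0, "ax": 0, "ay": 0, "az": 0}, {"hand": 1, "x": -0.015, "y": 0, "z": 0, "ax": 0, "ay": 0, "az": 0}]}}

```text
time_s: 5.3
ee_pos: [0.5161, -0.134, 0.1721]
eef_rot: [-0.001, 0.772, -0.636, 0.003]
wrist_force: [0.3, 0.3, -1.5]
grip_width: 0.0346
```

Run:
```python
from h import *
to(plat(-.060,-.08),.168,-1.383); print(toplat(telemetry.sense()["ee_pos"]))
```

```text
t 5.3 pos [ 0.5161 -0.134   0.1721] yaw -1.378 grip 0.0346 F [ 0.3  0.3 -1.5]
tool shift [-0.0484  0.0026  0.0039] turn norm [-0.0031 -0.002   0.0034]
[-0.05715441 -0.12841002]
```

Emit:
{"method": "step_arm", "body": {"commands": [{"hand": 1, "x": -0.015, "y": 0.002, "z": 0.003, "ax": -0.003, "ay": -0.002, "az": 0.003}, {"hand": 1, "x": -0.015, "y": 0.001, "z": 0, "ax": 0, "ay": 0, "az": 0}, {"hand": 1, "x": -0.015, "y": 0, "z": 0, "ax": 0, "ay": 0, "az": 0}, {"hand": 1, "x": -0.015, "y": 0, "z": 0, "ax": 0, "ay": 0, "az": 0}]}}

```text
time_s: 5.8
ee_pos: [0.5007, -0.0712, 0.1692]
eef_rot: [-0.0, 0.771, -0.637, 0.0]
wrist_force: [-0.4, -0.0, -1.2]
grip_width: 0.0343
```

Run:
```python
from h import *
to(plat(-.060,0),.168,-1.383); print(toplat(telemetry.sense()["ee_pos"]))
c=cam("top"); crop(c,"pics/t5.png",190,155,265,155,3)
c=cam("side"); crop(c,"pics/s5.png",250,170,160,120,5)
```

```text
t 5.8 pos [ 0.5007 -0.0712  0.1692] yaw -1.382 grip 0.0343 F [-0.4 -0.  -1.2]
tool shift [-0.0638 -0.0005  0.0011] turn norm [-0.0003 -0.0003  0.0007]
[-0.06045636 -0.06384324]
```

View pics/s5.png

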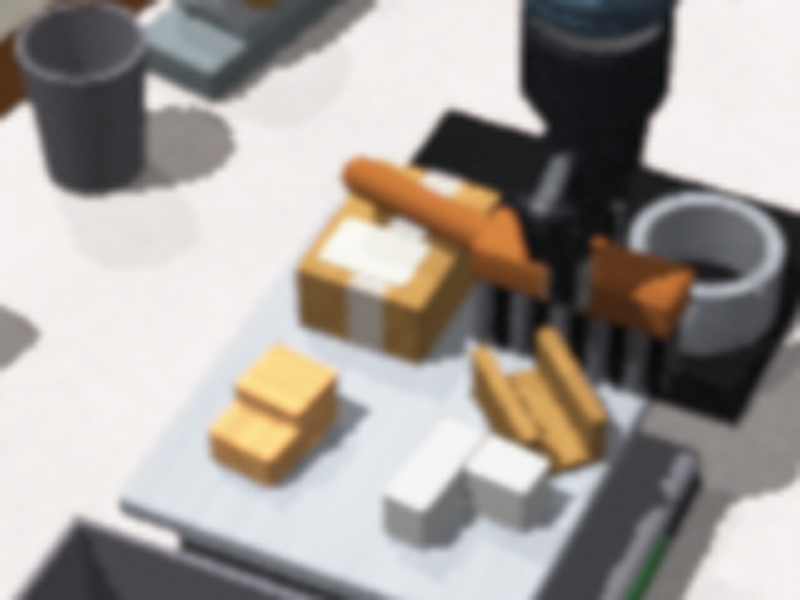

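Emit:
{"method": "step_arm", "body": {"commands": [{"hand": 1, "x": -0.015, "y": 0, "z": 0.001, "ax": 0, "ay": 0, "az": 0}, {"hand": 1, "x": -0.015, "y": 0, "z": 0, "ax": 0, "ay": 0, "az": 0}, {"hand": 1, "x": -0.015, "y": 0, "z": 0, "ax": 0, "ay": 0, "az": 0}, {"hand": 1, "x": -0.015, "y": 0, "z": 0, "ax": 0, "ay": 0, "az": 0}]}}

```text
time_s: 6.4
ee_pos: [0.489, -0.0091, 0.1682]
eef_rot: [-0.0, 0.771, -0.637, 0.0]
wrist_force: [0.7, -0.9, -1.9]
grip_width: 0.0343
```

Run:
```python
from h import *
to(plat(-.060,0.05),.168,-1.383); print(toplat(telemetry.sense()["ee_pos"]))
c=cam("side"); crop(c,"pics/s6.png",250,170,160,120,5)
```

```text
t 6.4 pos [ 0.489  -0.0091  0.1682] yaw -1.382 grip 0.0343 F [ 0.7 -0.9 -1.9]
tool shift [-0.0506 -0.0004  0.0002] turn norm [-0.0006 -0.0004  0.0006]
[-0.06037837 -0.00059593]
```

View pics/s6.png

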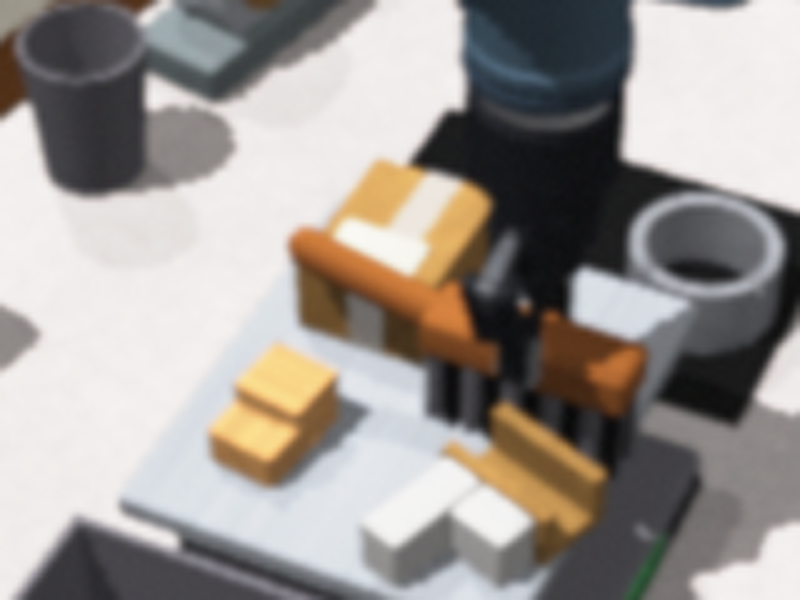

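Emit:
{"method": "step_arm", "body": {"commands": [{"hand": 1, "x": -0.015, "y": -0.004, "z": 0.0, "ax": 0, "ay": 0, "az": 0}, {"hand": 1, "x": -0.015, "y": -0.004, "z": 0, "ax": 0, "ay": 0, "az": 0}, {"hand": 1, "x": -0.015, "y": -0.004, "z": 0, "ax": 0, "ay": 0, "az": 0}]}}

```text
time_s: 6.82
ee_pos: [0.4919, 0.0418, 0.1681]
eef_rot: [-0.0, 0.771, -0.637, -0.0]
wrist_force: [0.3, -1.1, -2.8]
grip_width: 0.0347
```

Run:
```python
from h import *
to(plat(-.060,0.10),.168,-1.383); print(toplat(telemetry.sense()["ee_pos"]))
c=cam("side"); crop(c,"pics/s7.png",250,170,160,120,5)
```

```text
t 6.83 pos [0.4919 0.0418 0.1681] yaw -1.382 grip 0.0347 F [ 0.3 -1.1 -2.8]
tool shift [-0.0512  0.0119  0.0002] turn norm [-0.0003  0.0005  0.0007]
[-0.04804235  0.04883682]
```

View pics/s7.png

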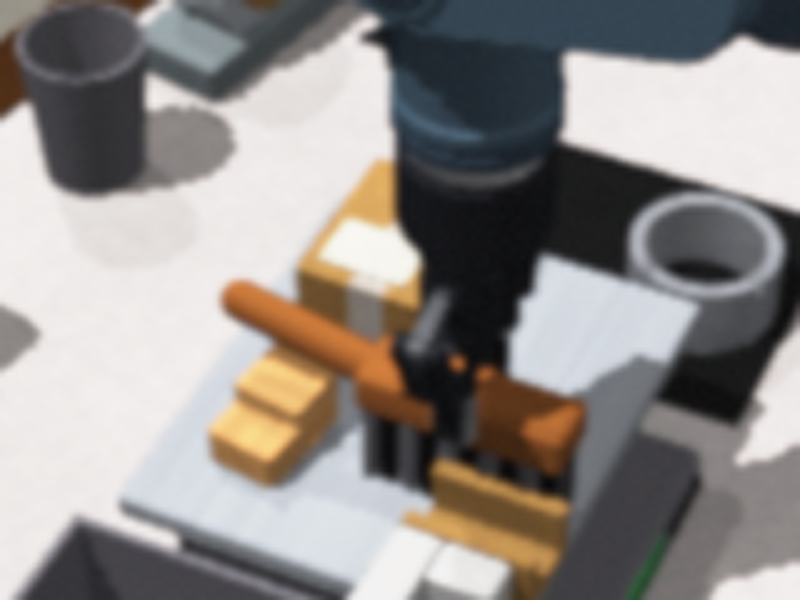

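Emit:
{"method": "step_arm", "body": {"commands": [{"hand": 1, "x": -0.012, "y": 0, "z": 0.0, "ax": 0, "ay": 0, "az": 0}, {"hand": 1, "x": -0.012, "y": 0, "z": 0, "ax": 0, "ay": 0, "az": 0}, {"hand": 1, "x": -0.012, "y": 0, "z": 0, "ax": 0, "ay": 0, "az": 0}]}}

```text
time_s: 7.25
ee_pos: [0.4847, 0.0809, 0.1681]
eef_rot: [-0.001, 0.771, -0.637, -0.001]
wrist_force: [0.5, -1.0, -1.3]
grip_width: 0.0345
```

Run:
```python
from h import *
to(plat(-.050,0.13),.168,-1.383); print(toplat(telemetry.sense()["ee_pos"]))
c=cam("side"); crop(c,"pics/s8.png",220,220,160,120,5)
```

```text
t 7.25 pos [0.4847 0.0809 0.1681] yaw -1.382 grip 0.0345 F [ 0.5 -1.  -1.3]
tool shift [-0.0414  0.0022  0.0002] turn norm [-0.0003  0.0014  0.0009]
[-0.04776591  0.08860069]
```

View pics/s8.png

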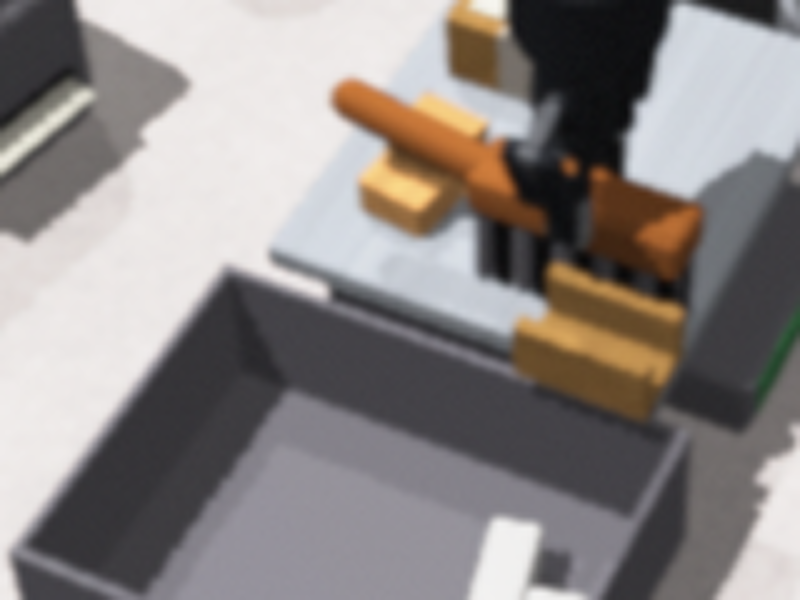

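Emit:
{"method": "step_arm", "body": {"commands": [{"hand": 1, "x": -0.012, "y": 0, "z": 0.0, "ax": 0, "ay": 0, "az": 0}, {"hand": 1, "x": -0.012, "y": 0, "z": 0, "ax": 0, "ay": 0, "az": 0}, {"hand": 1, "x": -0.012, "y": 0, "z": 0, "ax": 0, "ay": 0, "az": 0}, {"hand": 1, "x": 0, "y": 0, "z": 0, "ax": 0, "ay": 0, "az": 0}]}}

```text
time_s: 7.8
ee_pos: [0.4767, 0.1204, 0.1681]
eef_rot: [-0.001, 0.771, -0.637, -0.001]
wrist_force: [-0.5, -0.7, -2.2]
grip_width: 0.0345
```

Run:
```python
from h import *
to(plat(.20,0.063),.25,.188); print(toplat(telemetry.sense()["ee_pos"]))
c=cam("side"); crop(c,"pics/s9.png",220,220,160,120,5)
```

```text
t 7.8 pos [0.4767 0.1204 0.1681] yaw -1.381 grip 0.0345 F [-0.5 -0.7 -2.2]
tool shift [ 0.0662 -0.2481 -0.082 ] turn norm [-0.0019  0.0017 -1.0458]
[-0.04822849  0.12892522]
```

View pics/s9.png

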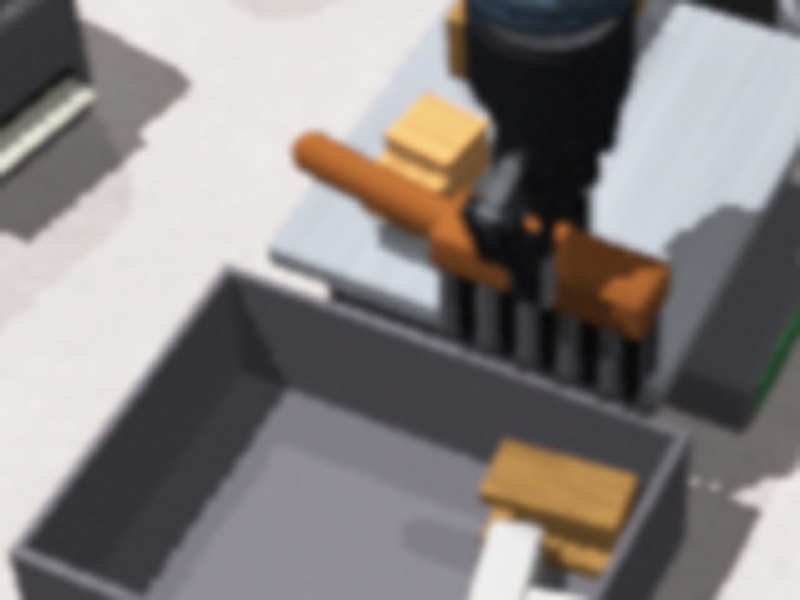

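Emit:
{"method": "step_arm", "body": {"commands": [{"hand": 1, "x": 0, "y": 0, "z": -0.05, "ax": 0, "ay": 0, "az": 0}, {"hand": 1, "x": 0, "y": 0, "z": -0.03, "ax": 0, "ay": 0, "az": -0.12}, {"hand": 1, "x": 0, "y": 0, "z": 0, "ax": 0, "ay": 0, "az": -0.12}, {"hand": 1, "x": 0, "y": 0, "z": 0, "ax": 0, "ay": 0, "az": -0.12}, {"hand": 1, "x": 0, "y": 0, "z": 0, "ax": 0, "ay": 0, "az": -0.12}, {"hand": 1, "x": 0, "y": 0, "z": 0, "ax": 0, "ay": 0, "az": -0.12}, {"hand": 1, "x": 0, "y": 0, "z": 0, "ax": 0, "ay": 0, "az": -0.12}, {"hand": 1, "x": 0, "y": 0, "z": 0, "ax": 0, "ay": 0, "az": -0.12}]}}

```text
time_s: 8.85
ee_pos: [0.4778, 0.1168, 0.2509]
eef_rot: [-0.001, 0.999, -0.042, 0.0]
wrist_force: [-1.2, -0.3, -1.2]
grip_width: 0.0348
```

Run:
```python
from h import *
to(plat(.16,0.066),.25,.188); print(toplat(telemetry.sense()["ee_pos"]))
c=cam("top"); crop(c,"pics/t9.png",190,155,265,155,3)
```

```text
t 8.85 pos [0.4778 0.1168 0.2509] yaw -0.084 grip 0.0348 F [-1.2 -0.3 -1.2]
tool shift [0.2161 0.0011 0.001 ] turn norm [-0.0008 -0.0003 -0.1812]
[-0.04789122  0.12511298]
```

View pics/t9.png

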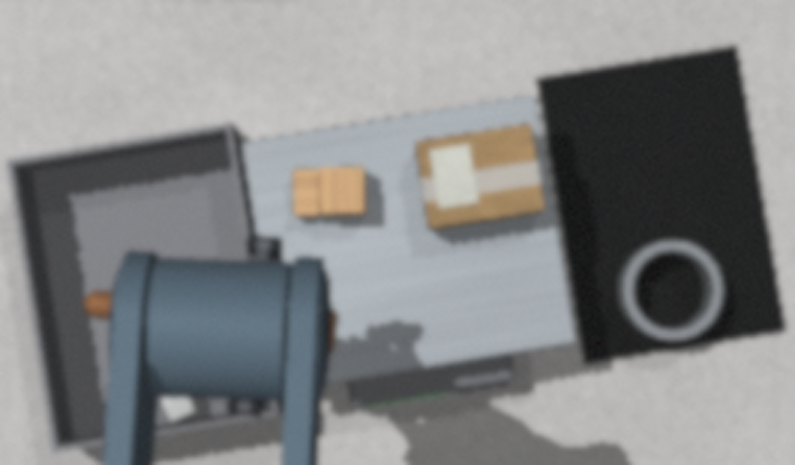

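Emit:
{"method": "step_arm", "body": {"commands": [{"hand": 1, "x": 0, "y": 0, "z": 0, "ax": 0, "ay": 0, "az": -0.12}, {"hand": 1, "x": 0, "y": 0, "z": 0, "ax": 0, "ay": 0, "az": -0.05}, {"hand": 1, "x": 0.05, "y": 0.013, "z": 0, "ax": 0, "ay": 0, "az": 0}, {"hand": 1, "x": 0.055, "y": 0.015, "z": 0, "ax": 0, "ay": 0, "az": 0}, {"hand": 1, "x": 0.055, "y": 0.015, "z": 0, "ax": 0, "ay": 0, "az": 0}, {"hand": 1, "x": 0.04, "y": 0.013, "z": 0, "ax": 0, "ay": 0, "az": 0}, {"hand": 1, "x": 0, "y": 0, "z": 0, "ax": 0, "ay": 0, "az": 0}]}}

```text
time_s: 9.78
ee_pos: [0.6897, 0.0921, 0.2483]
eef_rot: [-0.0, 0.997, 0.079, -0.001]
wrist_force: [-0.5, 0.0, -1.6]
grip_width: 0.0344
```

Run:
```python
from h import *
to(plat(.15,0.066),.168,.188); print(toplat(telemetry.sense()["ee_pos"]))
```

```text
t 9.78 pos [0.6897 0.0921 0.2483] yaw 0.158 grip 0.0344 F [-0.5  0.  -1.6]
tool shift [-0.0057 -0.0045  0.0803] turn norm [-0.0002  0.0011 -0.0201]
[0.15567242 0.06131956]
```

Emit:
{"method": "step_arm", "body": {"commands": [{"hand": 1, "x": 0, "y": -0.004, "z": 0.035, "ax": 0, "ay": 0, "az": -0.02}, {"hand": 1, "x": 0, "y": 0, "z": 0.025, "ax": 0, "ay": 0, "az": 0}, {"hand": 1, "x": 0, "y": 0, "z": 0.01, "ax": 0, "ay": 0, "az": 0}, {"hand": 1, "x": 0, "y": 0, "z": 0, "ax": 0, "ay": 0, "az": 0}]}}

```text
time_s: 10.28
ee_pos: [0.6873, 0.0957, 0.177]
eef_rot: [-0.0, 0.996, 0.09, -0.001]
wrist_force: [0.7, 0.6, -1.2]
grip_width: 0.0348
```

Run:
```python
from h import *
to(plat(-.006,0.066),.168,.188); print(toplat(telemetry.sense()["ee_pos"]))
c=cam("side"); crop(c,"pics/s10.png",220,180,160,120,5)
```

```text
t 10.28 pos [0.6873 0.0957 0.177 ] yaw 0.181 grip 0.0348 F [ 0.7  0.6 -1.2]
tool shift [-0.16    0.0004  0.0094] turn norm [-0.0003  0.0018 -0.0048]
[0.1540079  0.06529805]
```

View pics/s10.png

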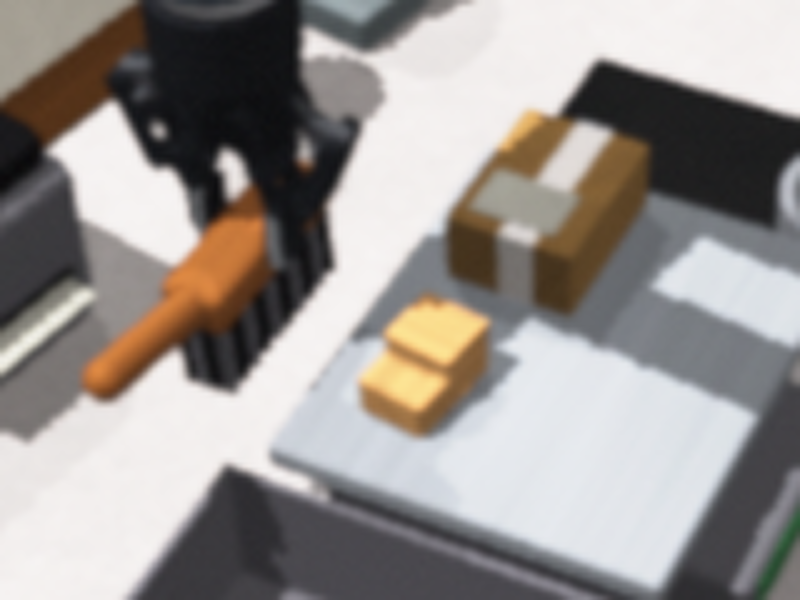

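Emit:
{"method": "step_arm", "body": {"commands": [{"hand": 1, "x": -0.005, "y": 0, "z": 0.007, "ax": 0, "ay": 0, "az": -0.004}, {"hand": 1, "x": -0.015, "y": 0, "z": 0.002, "ax": 0, "ay": 0, "az": 0}, {"hand": 1, "x": -0.015, "y": 0, "z": 0, "ax": 0, "ay": 0, "az": 0}, {"hand": 1, "x": -0.015, "y": 0, "z": 0, "ax": 0, "ay": 0, "az": 0}]}}

```text
time_s: 10.82
ee_pos: [0.639, 0.0861, 0.1723]
eef_rot: [0.001, 0.996, 0.094, 0.003]
wrist_force: [-0.4, -0.1, -1.4]
grip_width: 0.0342
```

Run:
```python
from h import *
to(plat(-.006,0.066),.168,.188); print(toplat(telemetry.sense()["ee_pos"]))
```

```text
t 10.82 pos [0.639  0.0861 0.1723] yaw 0.187 grip 0.0342 F [-0.4 -0.1 -1.4]
tool shift [-0.1108 -0.0011  0.0036] turn norm [ 0.0011 -0.0037 -0.0005]
[0.104733   0.06487914]
```

Emit:
{"method": "step_arm", "body": {"commands": [{"hand": 1, "x": -0.015, "y": 0, "z": 0.003, "ax": 0, "ay": -0.004, "az": 0}, {"hand": 1, "x": -0.015, "y": 0, "z": 0.0, "ax": 0, "ay": 0, "az": 0}, {"hand": 1, "x": -0.015, "y": 0, "z": 0, "ax": 0, "ay": 0, "az": 0}, {"hand": 1, "x": -0.015, "y": 0, "z": 0, "ax": 0, "ay": 0, "az": 0}]}}

```text
time_s: 11.32
ee_pos: [0.5792, 0.0745, 0.1727]
eef_rot: [0.001, 0.996, 0.094, 0.004]
wrist_force: [0.3, -0.0, -2.0]
grip_width: 0.0346
```

Run:
```python
from h import *
to(plat(-.006,0.066),.168,.188); print(toplat(telemetry.sense()["ee_pos"]))
c=cam("side"); crop(c,"pics/s11.png",220,180,160,120,5)
```

```text
t 11.32 pos [0.5792 0.0745 0.1727] yaw 0.187 grip 0.0346 F [ 0.3 -0.  -2. ]
tool shift [-0.0498 -0.0013  0.0043] turn norm [ 0.0022 -0.0046 -0.0005]
[0.04381125 0.06468044]
```

View pics/s11.png

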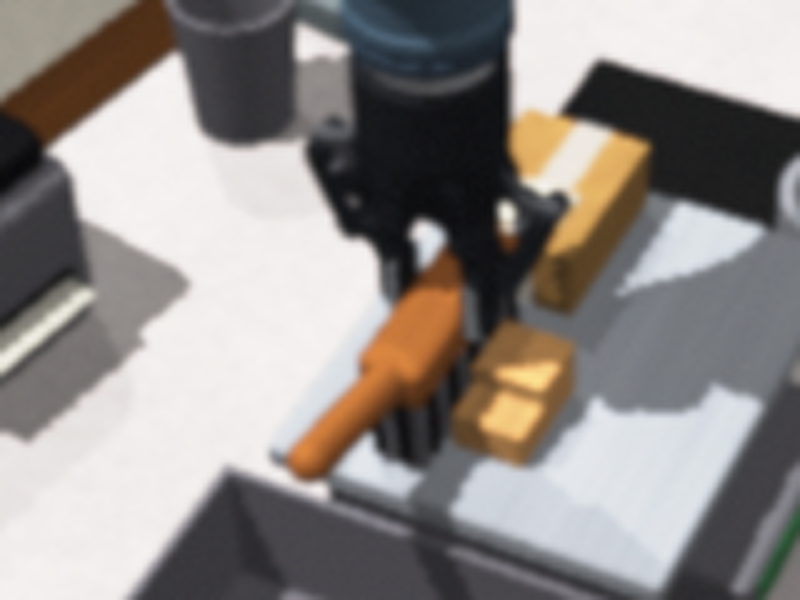

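Emit:
{"method": "step_arm", "body": {"commands": [{"hand": 1, "x": -0.015, "y": 0, "z": 0.003, "ax": 0.002, "ay": -0.005, "az": 0}, {"hand": 1, "x": -0.015, "y": 0, "z": 0.001, "ax": 0, "ay": 0, "az": 0}, {"hand": 1, "x": -0.015, "y": 0, "z": 0, "ax": 0, "ay": 0, "az": 0}, {"hand": 1, "x": -0.005, "y": 0, "z": 0, "ax": 0, "ay": 0, "az": 0}, {"hand": 1, "x": 0.02, "y": 0, "z": 0, "ax": 0, "ay": 0, "az": 0}, {"hand": 1, "x": 0.01, "y": 0, "z": -0.04, "ax": 0, "ay": 0, "az": 0}, {"hand": 1, "x": 0, "y": 0, "z": -0.04, "ax": 0, "ay": 0, "az": 0}]}}

```text
time_s: 12.25
ee_pos: [0.558, 0.0707, 0.2515]
eef_rot: [0.0, 0.996, 0.093, 0.001]
wrist_force: [0.9, 0.2, -1.7]
grip_width: 0.0345
```

Run:
```python
from h import *
to(plat(-.06,-0.19),.24,-1.383); print(toplat(telemetry.sense()["ee_pos"]))
c=cam("side"); crop(c,"pics/s12.png",220,180,160,120,5)
```

```text
t 12.25 pos [0.558  0.0707 0.2515] yaw 0.187 grip 0.0345 F [ 0.9  0.2 -1.7]
tool shift [-0.082   0.255   0.0116] turn norm [-3.0000e-04 -1.1000e-03  1.0465e+00]
[0.02235233 0.06488428]
```

View pics/s12.png

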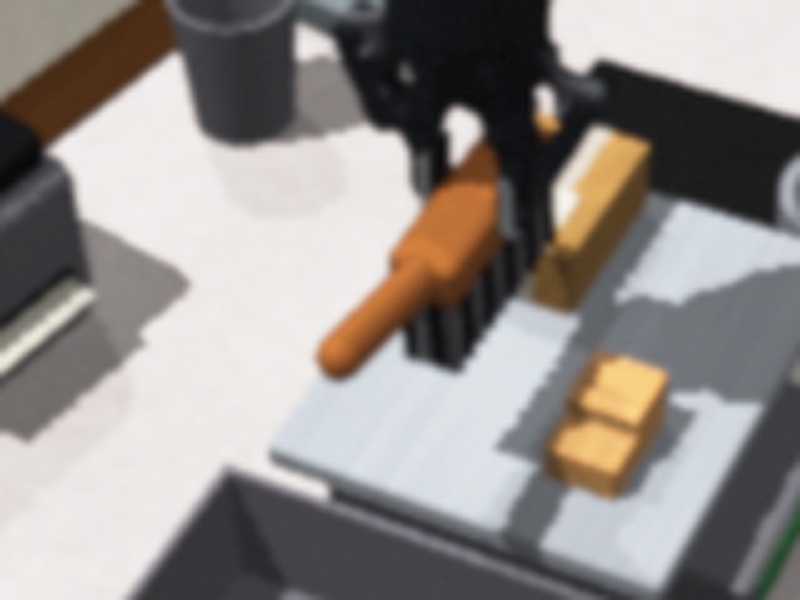

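Emit:
{"method": "step_arm", "body": {"commands": [{"hand": 1, "x": 0, "y": 0, "z": 0, "ax": 0, "ay": 0, "az": 0.12}, {"hand": 1, "x": 0, "y": 0, "z": 0, "ax": 0, "ay": 0, "az": 0.12}, {"hand": 1, "x": 0, "y": 0, "z": 0, "ax": 0, "ay": 0, "az": 0.12}, {"hand": 1, "x": 0, "y": 0, "z": 0, "ax": 0, "ay": 0, "az": 0.12}, {"hand": 1, "x": 0, "y": 0, "z": 0, "ax": 0, "ay": 0, "az": 0.12}, {"hand": 1, "x": 0, "y": 0, "z": 0, "ax": 0, "ay": 0, "az": 0.12}, {"hand": 1, "x": 0, "y": 0, "z": 0, "ax": 0, "ay": 0, "az": 0.12}, {"hand": 1, "x": 0, "y": 0, "z": 0, "ax": 0, "ay": 0, "az": 0.12}]}}

```text
time_s: 13.3
ee_pos: [0.5655, 0.0708, 0.2631]
eef_rot: [-0.006, 0.796, -0.605, 0.01]
wrist_force: [-0.4, -0.6, -1.9]
grip_width: 0.0343
```

Run:
```python
from h import *
to(plat(-.065,-0.05),.24,-1.383); print(toplat(telemetry.sense()["ee_pos"]))
```

```text
t 13.3 pos [0.5655 0.0708 0.2631] yaw -1.3 grip 0.0343 F [-0.4 -0.6 -1.9]
tool shift [0.1052 0.1043 0.0217] turn norm [-0.0147 -0.0048  0.0554]
[0.02968735 0.06358721]
```

Emit:
{"method": "step_arm", "body": {"commands": [{"hand": 1, "x": 0, "y": 0, "z": 0, "ax": -0.015, "ay": -0.005, "az": 0.055}, {"hand": 1, "x": 0.03, "y": 0.038, "z": 0, "ax": 0, "ay": 0, "az": 0}, {"hand": 1, "x": 0.034, "y": 0.04, "z": 0, "ax": 0, "ay": 0, "az": 0}, {"hand": 1, "x": 0.028, "y": 0.03, "z": 0.01, "ax": 0, "ay": 0, "az": 0}, {"hand": 1, "x": 0, "y": 0, "z": 0, "ax": 0, "ay": 0, "az": 0}, {"hand": 1, "x": 0, "y": 0, "z": 0, "ax": 0, "ay": 0, "az": 0}]}}

```text
time_s: 14.05
ee_pos: [0.477, -0.0423, 0.2545]
eef_rot: [-0.001, 0.769, -0.639, 0.003]
wrist_force: [0.1, -0.2, -2.0]
grip_width: 0.0342
```

Run:
```python
from h import *
to(plat(-.065,-0.05),.168,-1.383); print(toplat(telemetry.sense()["ee_pos"]))
c=cam("top"); crop(c,"pics/t13.png",190,155,265,155,3)
c=cam("side"); crop(c,"pics/s13.png",220,180,160,120,5)
```

```text
t 14.05 pos [ 0.477  -0.0423  0.2545] yaw -1.387 grip 0.0342 F [ 0.1 -0.2 -2. ]
tool shift [ 0.0188 -0.013   0.0866] turn norm [-0.0035 -0.0016 -0.0024]
[-0.07834999 -0.03099018]
```

View pics/s13.png

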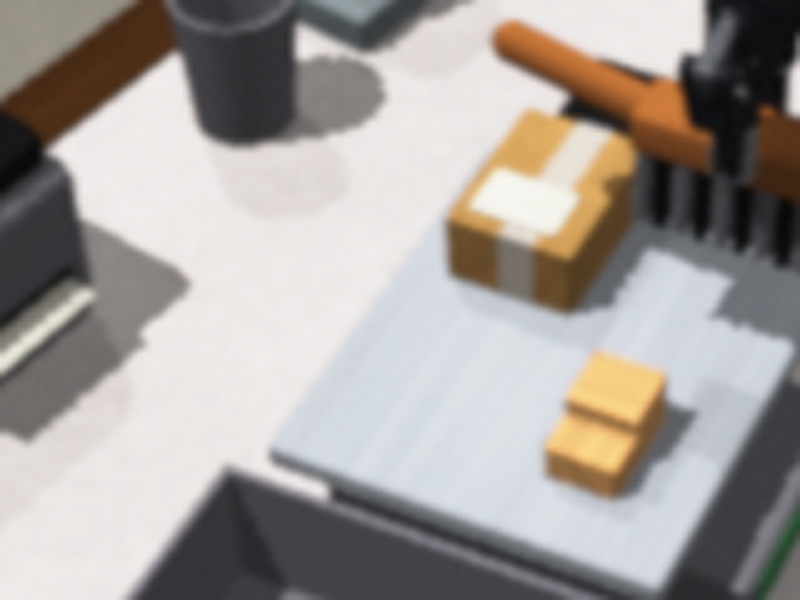

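Run:
```python
from h import *
c=cam("side")
for u,v in [(602,352),(665,375),(632,418),(568,398)]: print(toplat(ray(c,(220+u/5,180+v/5),.136)).round(3))
```

```text
[-0.032  0.032]
[-0.067  0.033]
[-0.064  0.067]
[-0.03   0.068]
```

Emit:
{"method": "step_arm", "body": {"commands": [{"hand": 1, "x": 0.008, "y": -0.011, "z": 0.035, "ax": -0.003, "ay": -0.002, "az": -0.002}, {"hand": 1, "x": 0, "y": 0, "z": 0.03, "ax": 0, "ay": 0, "az": 0}, {"hand": 1, "x": 0, "y": 0, "z": 0.012, "ax": 0, "ay": 0, "az": 0}, {"hand": 1, "x": 0, "y": 0, "z": 0, "ax": 0, "ay": 0, "az": 0}]}}

```text
time_s: 14.7
ee_pos: [0.4929, -0.0455, 0.177]
eef_rot: [-0.001, 0.772, -0.635, 0.001]
wrist_force: [-0.2, 0.0, -1.2]
grip_width: 0.0348
```

Run:
```python
from h import *
to(plat(-.06,0.02),.168,-1.383); print(toplat(telemetry.sense()["ee_pos"]))
```

```text
t 14.7 pos [ 0.4929 -0.0455  0.177 ] yaw -1.377 grip 0.0348 F [-0.2  0.  -1.2]
tool shift [-0.0571 -0.0037  0.009 ] turn norm [-0.0022 -0.0004  0.0042]
[-0.06336435 -0.03707829]
```

Block is squarely ahead of the brush. Sweep.

Emit:
{"method": "step_arm", "body": {"commands": [{"hand": 1, "x": -0.008, "y": 0, "z": 0.007, "ax": -0.002, "ay": 0, "az": 0.004}, {"hand": 1, "x": -0.015, "y": -0.002, "z": 0.002, "ax": 0, "ay": 0, "az": 0}, {"hand": 1, "x": -0.015, "y": -0.002, "z": 0, "ax": 0, "ay": 0, "az": 0}, {"hand": 1, "x": -0.015, "y": -0.002, "z": 0, "ax": 0, "ay": 0, "az": 0}, {"hand": 1, "x": -0.015, "y": 0, "z": 0, "ax": 0, "ay": 0, "az": 0}]}}

```text
time_s: 15.32
ee_pos: [0.4876, 0.0268, 0.1707]
eef_rot: [-0.001, 0.77, -0.638, 0.003]
wrist_force: [0.5, -0.2, -1.9]
grip_width: 0.0345
```

Run:
```python
from h import *
to(plat(-.06,0.10),.168,-1.383); print(toplat(telemetry.sense()["ee_pos"]))
c=cam("side"); crop(c,"pics/s14.png",220,200,160,120,5)
```

```text
t 15.32 pos [0.4876 0.0268 0.1707] yaw -1.383 grip 0.0345 F [ 0.5 -0.2 -1.9]
tool shift [-0.0651  0.005   0.0025] turn norm [-0.0036 -0.0019 -0.0002]
[-0.05502445  0.03488633]
```

View pics/s14.png

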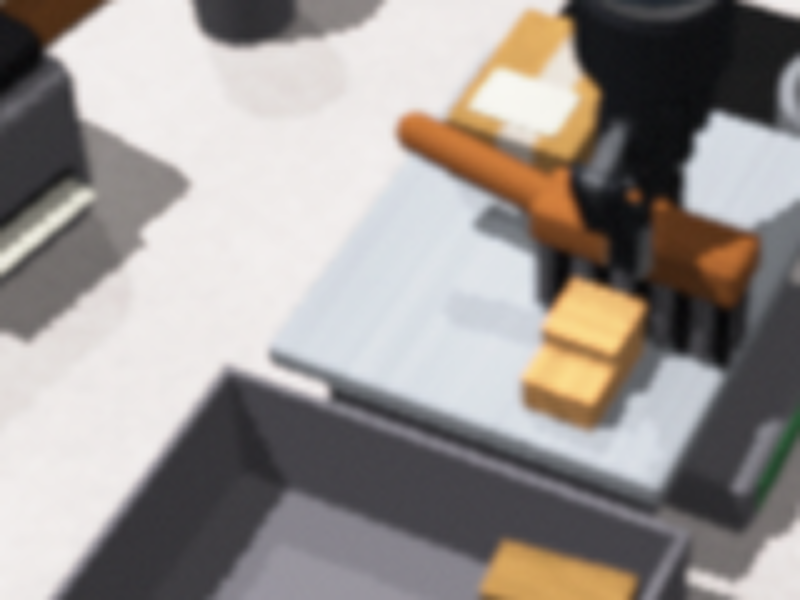

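Run:
```python
from h import *
c=cam("side"); crop(c,"pics/s15.png",220,260,160,120,5)
```

```text
(no output)
```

View pics/s15.png

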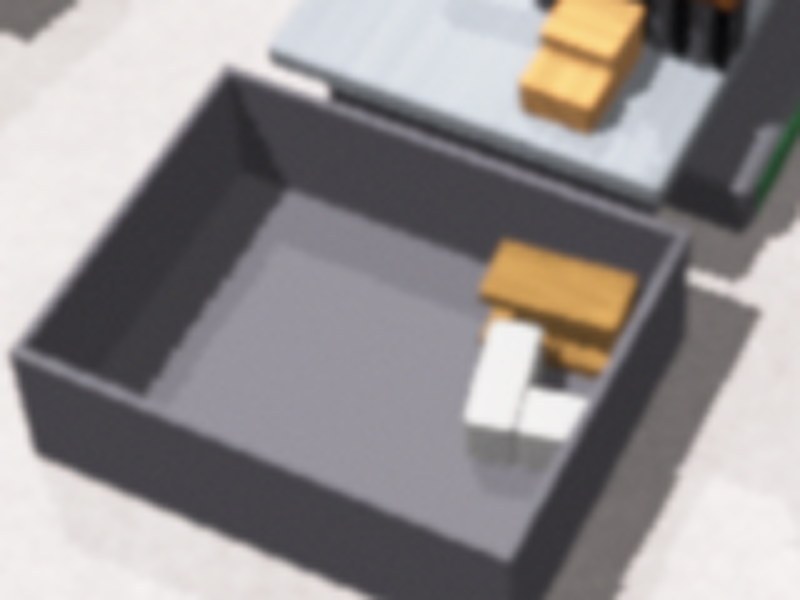

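Emit:
{"method": "step_arm", "body": {"commands": [{"hand": 1, "x": 0.015, "y": 0, "z": 0, "ax": 0, "ay": 0, "az": 0}, {"hand": 1, "x": 0.01, "y": 0, "z": -0.04, "ax": 0, "ay": 0, "az": 0}, {"hand": 1, "x": 0, "y": 0.03, "z": -0.035, "ax": 0, "ay": 0, "az": 0}, {"hand": 1, "x": 0, "y": 0.02, "z": 0, "ax": 0, "ay": 0, "az": -0.12}, {"hand": 1, "x": 0, "y": 0, "z": 0, "ax": 0, "ay": 0, "az": -0.12}, {"hand": 1, "x": 0, "y": 0, "z": 0, "ax": 0, "ay": 0, "az": -0.12}, {"hand": 1, "x": 0, "y": 0, "z": 0, "ax": 0, "ay": 0, "az": -0.12}, {"hand": 1, "x": 0, "y": 0, "z": 0, "ax": 0, "ay": 0, "az": -0.12}]}}

```text
time_s: 16.42
ee_pos: [0.4428, -0.0177, 0.2491]
eef_rot: [0.002, 0.974, -0.228, 0.004]
wrist_force: [-0.6, -0.4, -0.9]
grip_width: 0.0343
```

Emit:
{"method": "step_arm", "body": {"commands": [{"hand": 1, "x": 0, "y": 0, "z": 0, "ax": 0, "ay": 0, "az": -0.12}, {"hand": 1, "x": 0, "y": 0, "z": 0, "ax": 0, "ay": 0, "az": -0.12}, {"hand": 1, "x": 0, "y": 0, "z": 0, "ax": 0, "ay": 0, "az": -0.12}, {"hand": 1, "x": 0, "y": 0, "z": 0, "ax": 0, "ay": 0, "az": -0.06}, {"hand": 1, "x": 0, "y": 0, "z": 0, "ax": 0, "ay": 0, "az": 0}]}}

```text
time_s: 17.05
ee_pos: [0.4436, -0.025, 0.2497]
eef_rot: [0.005, 0.996, 0.092, 0.004]
wrist_force: [0.9, 0.4, -0.7]
grip_width: 0.0345
```

Run:
```python
from h import *
to(plat(-.115,0.085),.23,.188); print(toplat(telemetry.sense()["ee_pos"]))
c=cam("side"); crop(c,"pics/s16.png",220,190,160,120,5)
```

```text
t 17.05 pos [ 0.4436 -0.025   0.2497] yaw 0.185 grip 0.0345 F [ 0.9  0.4 -0.7]
tool shift [-0.0075 -0.0929  0.0187] turn norm [ 0.007  -0.0045 -0.0021]
[-0.10795069 -0.00774932]
```

View pics/s16.png

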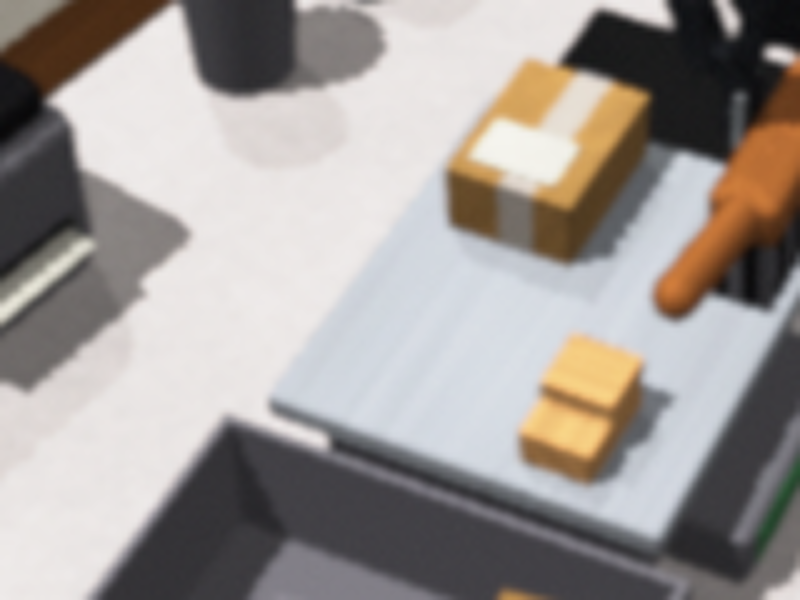

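Run:
```python
from h import *
c=cam("side")
for u,v in [(580,333),(642,362),(608,412),(545,385)]: print(toplat(ray(c,(220+u/5,190+v/5),.136)).round(3))
for u,v in [(520,450),(585,480)]: print(toplat(ray(c,(220+u/5,190+v/5),.1)).round(3))
```

```text
[-0.031  0.056]
[-0.067  0.061]
[-0.066  0.098]
[-0.03   0.096]
[-0.024  0.111]
[-0.061  0.115]
```

Emit:
{"method": "step_arm", "body": {"commands": [{"hand": 1, "x": -0.004, "y": -0.045, "z": 0, "ax": 0.007, "ay": -0.005, "az": -0.002}, {"hand": 1, "x": -0.004, "y": -0.044, "z": 0.01, "ax": 0, "ay": 0, "az": 0}, {"hand": 1, "x": 0, "y": 0, "z": 0, "ax": 0, "ay": 0, "az": 0}]}}

```text
time_s: 17.52
ee_pos: [0.4195, 0.0617, 0.2392]
eef_rot: [0.0, 0.996, 0.089, -0.0]
wrist_force: [-0.5, -0.9, -0.6]
grip_width: 0.0343
```

Run:
```python
from h import *
to(plat(-.115,0.085),.168,.188); print(toplat(telemetry.sense()["ee_pos"]))
```

```text
t 17.52 pos [0.4195 0.0617 0.2392] yaw 0.178 grip 0.0343 F [-0.5 -0.9 -0.6]
tool shift [ 0.0004 -0.0031  0.0712] turn norm [ 0.0001  0.0001 -0.0064]
[-0.11544243  0.08195589]
```

Emit:
{"method": "step_arm", "body": {"commands": [{"hand": 1, "x": 0, "y": -0.003, "z": 0.03, "ax": 0, "ay": 0, "az": -0.006}, {"hand": 1, "x": 0, "y": 0, "z": 0.022, "ax": 0, "ay": 0, "az": 0}, {"hand": 1, "x": 0, "y": 0, "z": 0.01, "ax": 0, "ay": 0, "az": 0}, {"hand": 1, "x": 0, "y": 0, "z": 0, "ax": 0, "ay": 0, "az": 0}]}}

```text
time_s: 18.02
ee_pos: [0.4216, 0.0622, 0.1776]
eef_rot: [0.001, 0.996, 0.092, 0.002]
wrist_force: [-0.3, -0.6, -2.0]
grip_width: 0.0347
```

Run:
```python
from h import *
to(plat(-.005,0.085),.168,.188); print(toplat(telemetry.sense()["ee_pos"]))
```

```text
t 18.02 pos [0.4216 0.0622 0.1776] yaw 0.184 grip 0.0347 F [-0.3 -0.6 -2. ]
tool shift [ 0.1082 -0.0035  0.0101] turn norm [ 0.0021 -0.0027 -0.0029]
[-0.11327462  0.08198013]
```

Push +x about 105 mm (brush centre to ≈ -0.005), then back off and rise.

Emit:
{"method": "step_arm", "body": {"commands": [{"hand": 1, "x": 0.01, "y": -0.003, "z": 0.008, "ax": 0.002, "ay": -0.003, "az": -0.003}, {"hand": 1, "x": 0.015, "y": 0, "z": 0.001, "ax": 0, "ay": 0, "az": 0}, {"hand": 1, "x": 0.015, "y": 0, "z": 0, "ax": 0, "ay": 0, "az": 0}, {"hand": 1, "x": 0.015, "y": 0, "z": 0, "ax": 0, "ay": 0, "az": 0}, {"hand": 1, "x": 0.015, "y": 0, "z": 0, "ax": 0, "ay": 0, "az": 0}, {"hand": 1, "x": 0.015, "y": 0, "z": 0, "ax": 0, "ay": 0, "az": 0}, {"hand": 1, "x": 0.012, "y": 0, "z": 0, "ax": 0, "ay": 0, "az": 0}]}}

```text
time_s: 18.9
ee_pos: [0.5259, 0.0822, 0.1738]
eef_rot: [0.001, 0.996, 0.093, 0.003]
wrist_force: [0.1, -1.0, -1.4]
grip_width: 0.0349
```

Run:
```python
from h import *
to(plat(-.005,0.085),.168,.188); print(toplat(telemetry.sense()["ee_pos"]))
c=cam("side"); crop(c,"pics/s17.png",220,190,160,120,5)
```

```text
t 18.9 pos [0.5259 0.0822 0.1738] yaw 0.186 grip 0.0349 F [ 0.1 -1.  -1.4]
tool shift [ 0.002  -0.0028  0.0058] turn norm [ 0.0021 -0.0042 -0.0016]
[-0.00704262  0.08221206]
```

View pics/s17.png

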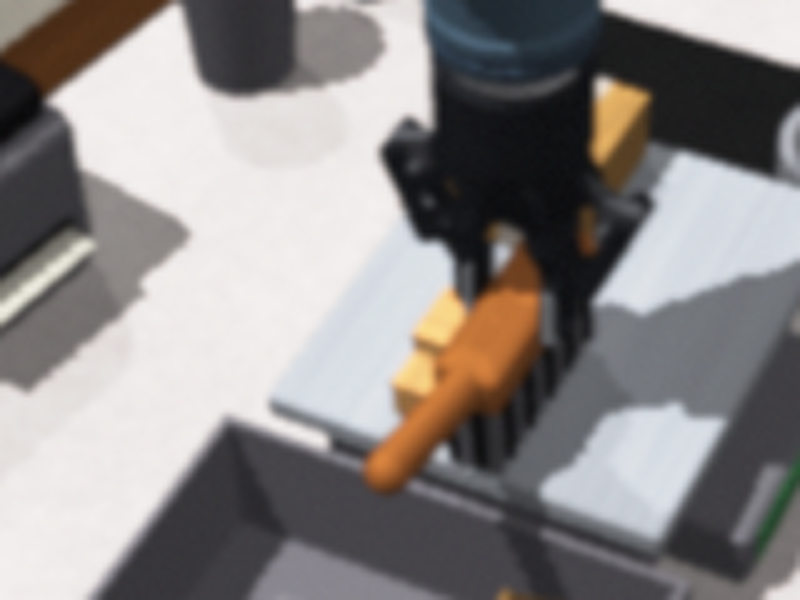

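Emit:
{"method": "step_arm", "body": {"commands": [{"hand": 1, "x": -0.02, "y": 0, "z": 0, "ax": 0, "ay": 0, "az": 0}, {"hand": 1, "x": -0.01, "y": 0, "z": -0.045, "ax": 0, "ay": 0, "az": 0}, {"hand": 1, "x": 0, "y": 0, "z": -0.035, "ax": 0, "ay": 0, "az": 0.12}, {"hand": 1, "x": 0, "y": 0, "z": 0, "ax": 0, "ay": 0, "az": 0.12}, {"hand": 1, "x": 0, "y": 0, "z": 0, "ax": 0, "ay": 0, "az": 0.12}, {"hand": 1, "x": 0, "y": 0, "z": 0, "ax": 0, "ay": 0, "az": 0.12}, {"hand": 1, "x": 0, "y": 0, "z": 0, "ax": 0, "ay": 0, "az": 0.12}, {"hand": 1, "x": 0, "y": 0, "z": 0, "ax": 0, "ay": 0, "az": 0.12}]}}

```text
time_s: 19.95
ee_pos: [0.4983, 0.0767, 0.2587]
eef_rot: [-0.001, 0.894, -0.448, 0.006]
wrist_force: [-0.5, 0.1, -1.5]
grip_width: 0.0344
```

Emit:
{"method": "step_arm", "body": {"commands": [{"hand": 1, "x": 0, "y": 0, "z": 0, "ax": 0, "ay": 0, "az": 0.12}, {"hand": 1, "x": 0, "y": 0, "z": 0, "ax": 0, "ay": 0, "az": 0.12}, {"hand": 1, "x": 0, "y": 0, "z": 0, "ax": 0, "ay": 0, "az": 0.06}, {"hand": 1, "x": 0, "y": 0, "z": 0, "ax": 0, "ay": 0, "az": 0}]}}

```text
time_s: 20.45
ee_pos: [0.4989, 0.0767, 0.2597]
eef_rot: [-0.003, 0.767, -0.642, 0.006]
wrist_force: [-0.5, 0.2, -2.6]
grip_width: 0.0345
```

Run:
```python
from h import *
to(plat(0.02,0.02),.24,-1.383); print(toplat(telemetry.sense()["ee_pos"]))
c=cam("side"); crop(c,"pics/s18.png",220,190,160,120,5)
```

```text
t 20.45 pos [0.4989 0.0767 0.2597] yaw -1.395 grip 0.0345 F [-0.5  0.2 -2.6]
tool shift [ 0.0611 -0.0551  0.0207] turn norm [-0.008  -0.0033 -0.0077]
[-0.03464229  0.08183871]
```

View pics/s18.png

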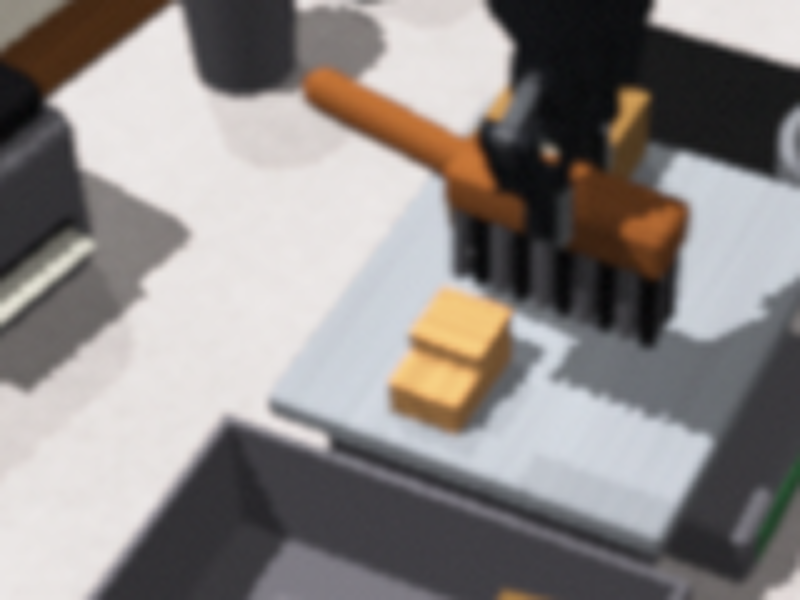

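Run:
```python
from h import *
c=cam("side")
for u,v in [(447,290),(512,318),(480,362),(412,340)]: print(toplat(ray(c,(220+u/5,190+v/5),.136)).round(3))
```

```text
[0.043 0.058]
[0.005 0.062]
[0.006 0.096]
[0.043 0.097]
```

Emit:
{"method": "step_arm", "body": {"commands": [{"hand": 1, "x": 0.03, "y": -0.027, "z": 0, "ax": -0.008, "ay": -0.003, "az": -0.008}, {"hand": 1, "x": 0.028, "y": -0.026, "z": 0.01, "ax": 0, "ay": 0, "az": 0}, {"hand": 1, "x": 0, "y": 0, "z": 0, "ax": 0, "ay": 0, "az": 0}, {"hand": 1, "x": 0, "y": 0, "z": 0, "ax": 0, "ay": 0, "az": 0}]}}

```text
time_s: 21.05
ee_pos: [0.5628, 0.029, 0.2502]
eef_rot: [0.0, 0.773, -0.634, -0.0]
wrist_force: [0.5, 0.3, -1.3]
grip_width: 0.0343
```

Run:
```python
from h import *
to(plat(0.02,0.02),.168,-1.383); print(toplat(telemetry.sense()["ee_pos"]))
```

```text
t 21.05 pos [0.5628 0.029  0.2502] yaw -1.374 grip 0.0343 F [ 0.5  0.3 -1.3]
tool shift [ 0.003  -0.0007  0.0822] turn norm [0.0001 0.0001 0.0061]
[0.01925101 0.02302586]
```

Emit:
{"method": "step_arm", "body": {"commands": [{"hand": 1, "x": 0.001, "y": 0, "z": 0.035, "ax": 0, "ay": 0, "az": 0.006}, {"hand": 1, "x": 0, "y": 0, "z": 0.03, "ax": 0, "ay": 0, "az": 0}, {"hand": 1, "x": 0, "y": 0, "z": 0.012, "ax": 0, "ay": 0, "az": 0}, {"hand": 1, "x": 0, "y": 0, "z": 0, "ax": 0, "ay": 0, "az": 0}]}}

```text
time_s: 21.55
ee_pos: [0.5621, 0.0304, 0.1743]
eef_rot: [-0.001, 0.772, -0.636, 0.001]
wrist_force: [-0.2, 0.1, -0.8]
grip_width: 0.0343
```

Run:
```python
from h import *
to(plat(0.02,0.09),.168,-1.383); print(toplat(telemetry.sense()["ee_pos"]))
```

```text
t 21.55 pos [0.5621 0.0304 0.1743] yaw -1.378 grip 0.0343 F [-0.2  0.1 -0.8]
tool shift [-0.0654 -0.0014  0.0062] turn norm [-0.0021 -0.0004  0.0032]
[0.01883535 0.02455172]
```

Emit:
{"method": "step_arm", "body": {"commands": [{"hand": 1, "x": -0.01, "y": 0, "z": 0.005, "ax": -0.002, "ay": 0, "az": 0.003}, {"hand": 1, "x": -0.012, "y": 0, "z": 0.001, "ax": 0, "ay": 0, "az": 0}, {"hand": 1, "x": -0.012, "y": 0, "z": 0, "ax": 0, "ay": 0, "az": 0}, {"hand": 1, "x": -0.012, "y": 0, "z": 0, "ax": 0, "ay": 0, "az": 0}, {"hand": 1, "x": -0.012, "y": 0, "z": 0, "ax": 0, "ay": 0, "az": 0}]}}

```text
time_s: 22.18
ee_pos: [0.5524, 0.0914, 0.1717]
eef_rot: [-0.002, 0.77, -0.638, 0.003]
wrist_force: [0.3, 0.0, -1.1]
grip_width: 0.0345
```

Run:
```python
from h import *
to(plat(0.02,0.13),.168,-1.383); print(toplat(telemetry.sense()["ee_pos"]))
c=cam("side"); crop(c,"pics/s19.png",220,210,160,120,5)
```

```text
t 22.18 pos [0.5524 0.0914 0.1717] yaw -1.383 grip 0.0345 F [ 0.3  0.  -1.1]
tool shift [-0.0438  0.0007  0.0036] turn norm [-0.0039 -0.0015  0.0002]
[0.02068237 0.08621592]
```

View pics/s19.png

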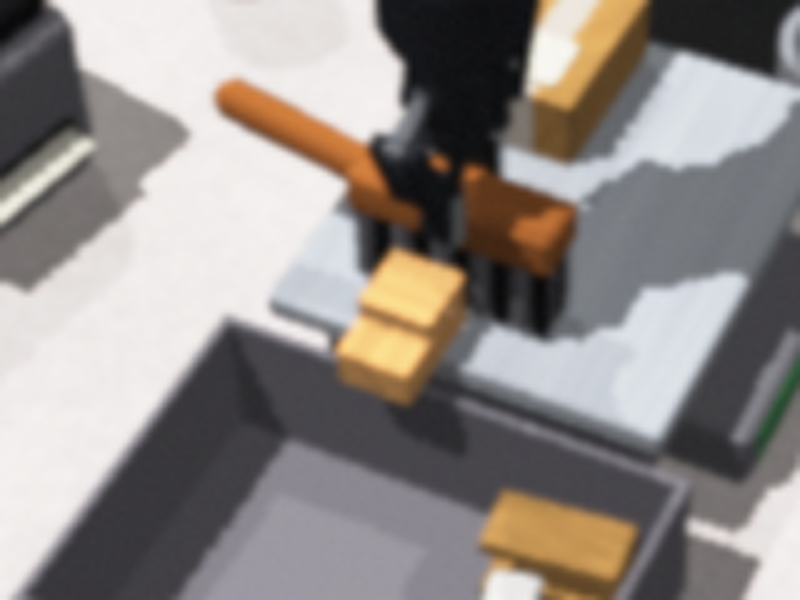

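Emit:
{"method": "step_arm", "body": {"commands": [{"hand": 1, "x": -0.01, "y": 0, "z": 0, "ax": 0, "ay": 0, "az": 0}, {"hand": 1, "x": -0.01, "y": 0, "z": 0, "ax": 0, "ay": 0, "az": 0}, {"hand": 1, "x": -0.01, "y": 0, "z": 0, "ax": 0, "ay": 0, "az": 0}, {"hand": 1, "x": -0.01, "y": 0, "z": 0, "ax": 0, "ay": 0, "az": 0}, {"hand": 1, "x": 0, "y": 0, "z": 0, "ax": 0, "ay": 0, "az": 0}]}}

```text
time_s: 22.85
ee_pos: [0.5438, 0.1354, 0.1715]
eef_rot: [-0.002, 0.771, -0.637, 0.002]
wrist_force: [-0.1, -0.1, -2.1]
grip_width: 0.0347
```

Run:
```python
from h import *
to(plat(0.02,0.13),.168,-1.383); print(toplat(telemetry.sense()["ee_pos"]))
c=cam("side"); crop(c,"pics/s20.png",220,230,160,120,5)
```

```text
t 22.85 pos [0.5438 0.1354 0.1715] yaw -1.381 grip 0.0347 F [-0.1 -0.1 -2.1]
tool shift [0.0011 0.0005 0.0035] turn norm [-0.0037 -0.0005  0.0011]
[0.02045351 0.13111133]
```

View pics/s20.png

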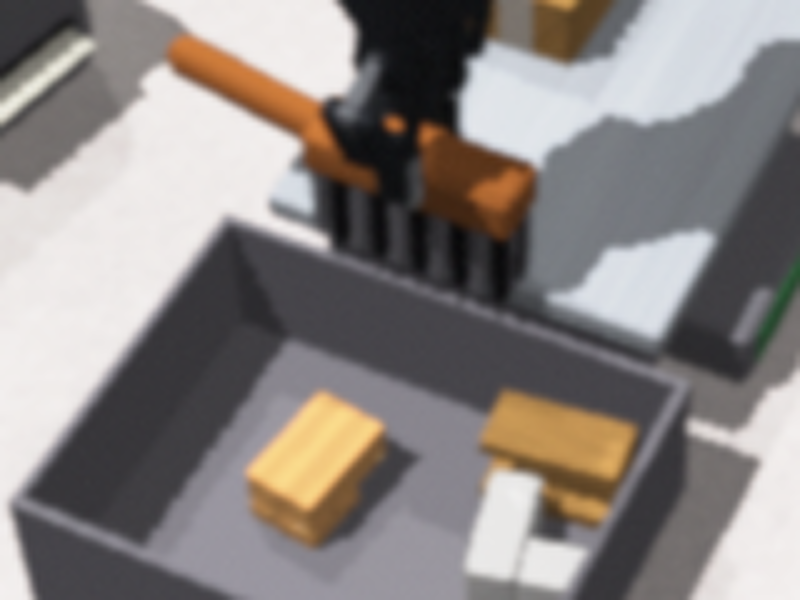

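Emit:
{"method": "step_arm", "body": {"commands": [{"hand": 1, "x": 0, "y": 0, "z": -0.045, "ax": -0.004, "ay": 0, "az": 0}, {"hand": 1, "x": 0, "y": 0, "z": -0.045, "ax": 0, "ay": 0, "az": -0.12}, {"hand": 1, "x": 0, "y": 0, "z": 0, "ax": 0, "ay": 0, "az": -0.12}, {"hand": 1, "x": 0, "y": 0, "z": 0, "ax": 0, "ay": 0, "az": 0}]}}

```text
time_s: 23.4
ee_pos: [0.5436, 0.1337, 0.2636]
eef_rot: [0.001, 0.874, -0.486, -0.0]
wrist_force: [-0.3, 0.5, -2.8]
grip_width: 0.0343
```

Run:
```python
from h import *
to((.633,-.211),.22,-1.02)
```

```text
t 23.4 pos [0.5436 0.1337 0.2636] yaw -1.015 grip 0.0343 F [-0.3  0.5 -2.8]
tool shift [0.3399 0.106  0.0441] turn norm [ 0.0018 -0.0005  0.0036]
```

Emit:
{"method": "step_arm", "body": {"commands": [{"hand": 1, "x": 0.055, "y": 0.016, "z": 0, "ax": 0, "ay": 0, "az": 0}, {"hand": 1, "x": 0.055, "y": 0.017, "z": 0, "ax": 0, "ay": 0, "az": 0}, {"hand": 1, "x": 0.055, "y": 0.017, "z": 0, "ax": 0, "ay": 0, "az": 0}, {"hand": 1, "x": 0.055, "y": 0.017, "z": 0, "ax": 0, "ay": 0, "az": 0}, {"hand": 1, "x": 0.055, "y": 0.017, "z": 0, "ax": 0, "ay": 0, "az": 0}, {"hand": 1, "x": 0.04, "y": 0.013, "z": 0, "ax": 0, "ay": 0, "az": 0}, {"hand": 1, "x": 0.01, "y": 0, "z": 0, "ax": 0, "ay": 0, "az": 0}, {"hand": 1, "x": 0, "y": 0, "z": 0, "ax": 0, "ay": 0, "az": 0}]}}

```text
time_s: 24.4
ee_pos: [0.6298, -0.2047, 0.2577]
eef_rot: [0.001, 0.866, -0.5, -0.004]
wrist_force: [-0.1, 0.8, -1.5]
grip_width: 0.0345
```

Run:
```python
from h import *
to((.633,-.211),.12,-1.02)
```

```text
t 24.4 pos [ 0.6298 -0.2047  0.2577] yaw -1.047 grip 0.0345 F [-0.1  0.8 -1.5]
tool shift [ 0.0078 -0.0005  0.1376] turn norm [ 0.0044  0.0038 -0.0178]
```

Emit:
{"method": "step_arm", "body": {"commands": [{"hand": 1, "x": 0.008, "y": 0, "z": 0.045, "ax": 0.004, "ay": 0.004, "az": -0.018}, {"hand": 1, "x": 0, "y": 0, "z": 0.05, "ax": 0, "ay": 0, "az": 0}, {"hand": 1, "x": 0, "y": 0, "z": 0.04, "ax": 0, "ay": 0, "az": 0}, {"hand": 1, "x": 0, "y": 0, "z": 0.02, "ax": 0, "ay": 0, "az": 0}, {"hand": 1, "x": 0, "y": 0, "z": 0, "ax": 0, "ay": 0, "az": 0}]}}

```text
time_s: 25.02
ee_pos: [0.6345, -0.2043, 0.1003]
eef_rot: [-0.001, 0.873, -0.488, 0.001]
wrist_force: [0.0, 0.0, -1.0]
grip_width: 0.0346
```

Run:
```python
from h import *
to((.633,-.211),.07,-1.02)
c=cam("side"); crop(c,"pics/s21.png",270,160,140,105,5.7)
```

```text
t 25.02 pos [ 0.6345 -0.2043  0.1003] yaw -1.019 grip 0.0346 F [ 0.  0. -1.]
tool shift [0.0049 0.0048 0.0303] turn norm [-0.001  -0.0004  0.0009]
```

View pics/s21.png

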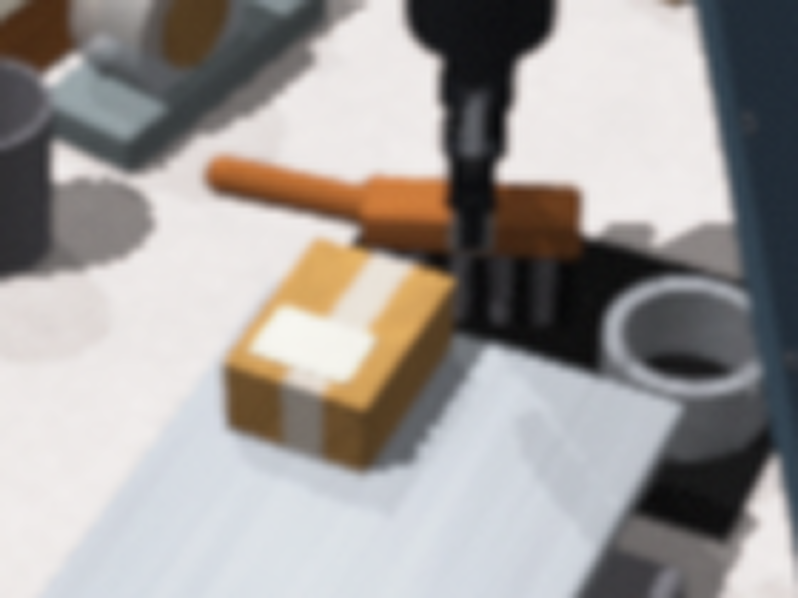

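Level and clear. Lower the rest gently, watching the force.

Emit:
{"method": "step_arm", "body": {"commands": [{"hand": 1, "x": 0.004, "y": 0.002, "z": 0.015, "ax": 0, "ay": 0, "az": 0}, {"hand": 1, "x": 0, "y": 0, "z": 0.008, "ax": 0, "ay": 0, "az": 0}, {"hand": 1, "x": 0, "y": 0, "z": 0.002, "ax": 0, "ay": 0, "az": 0}]}}

```text
time_s: 25.45
ee_pos: [0.6386, -0.2106, 0.0798]
eef_rot: [-0.001, 0.873, -0.488, 0.006]
wrist_force: [0.1, 0.4, -2.3]
grip_width: 0.0344
```

Emit:
{"method": "step_arm", "body": {"commands": [{"hand": 1, "x": 0, "y": 0, "z": 0.006, "ax": 0, "ay": -0.007, "az": 0}, {"hand": 1, "x": 0, "y": 0, "z": 0.003, "ax": 0, "ay": 0, "az": 0}, {"hand": 1, "x": 0, "y": 0, "z": 0.002, "ax": 0, "ay": 0, "az": 0}]}}

```text
time_s: 25.82
ee_pos: [0.6394, -0.2111, 0.0704]
eef_rot: [-0.003, 0.873, -0.488, 0.001]
wrist_force: [-5.9, 4.1, 16.8]
grip_width: 0.0346
```

Emit:
{"method": "step_arm", "body": {"commands": [{"hand": 1, "x": 0, "y": 0, "z": -0.0005, "ax": 0, "ay": 0, "az": 0}, {"hand": -1, "x": 0, "y": 0, "z": 0, "ax": 0, "ay": 0, "az": 0}, {"hand": -1, "x": 0, "y": 0, "z": 0, "ax": 0, "ay": 0, "az": 0}, {"hand": -1, "x": 0, "y": 0, "z": 0, "ax": 0, "ay": 0, "az": 0}, {"hand": -1, "x": 0, "y": 0, "z": 0, "ax": 0, "ay": 0, "az": 0}]}}

```text
time_s: 26.45
ee_pos: [0.6402, -0.2115, 0.0718]
eef_rot: [-0.003, 0.873, -0.488, 0.002]
wrist_force: [-0.9, -0.5, 0.6]
grip_width: 0.0854
```

Run:
```python
from h import *
to((.633,-.211),.24,-1.02)
c=cam("side"); crop(c,"pics/s22.png",270,160,140,105,5.7)
```

```text
t 26.45 pos [ 0.6402 -0.2115  0.0718] yaw -1.019 grip 0.0854 F [-0.9 -0.5  0.6]
tool shift [-0.0041  0.0044 -0.1682] turn norm [-0.0056 -0.0005  0.0007]
```

View pics/s22.png

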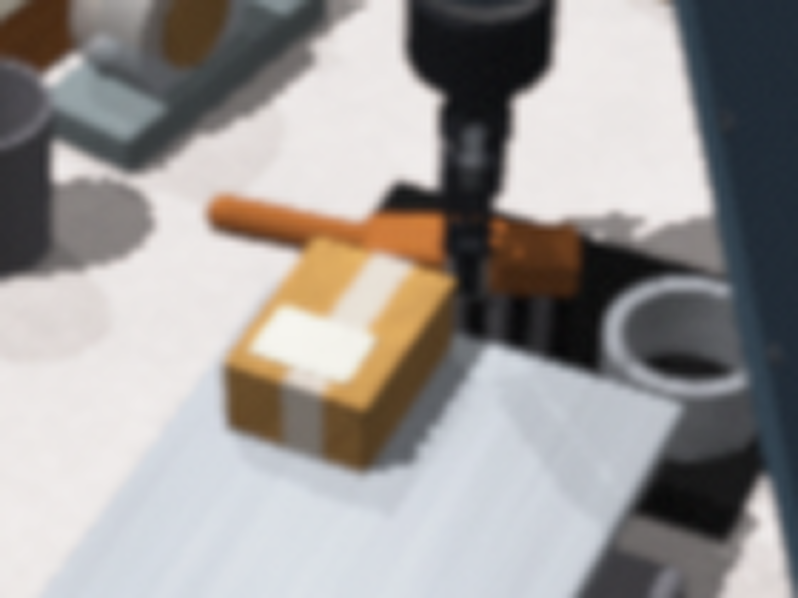

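Released; retreat straight up, then back the way the arm came.

Emit:
{"method": "step_arm", "body": {"commands": [{"hand": -1, "x": 0, "y": 0, "z": -0.02, "ax": 0, "ay": 0, "az": 0}, {"hand": -1, "x": 0, "y": 0, "z": -0.05, "ax": 0, "ay": 0, "az": 0}, {"hand": -1, "x": 0, "y": 0, "z": -0.06, "ax": 0, "ay": 0, "az": 0}, {"hand": -1, "x": 0, "y": 0, "z": -0.05, "ax": 0, "ay": 0, "az": 0}, {"hand": -1, "x": 0, "y": 0.055, "z": 0, "ax": 0, "ay": 0, "az": 0}, {"hand": -1, "x": 0, "y": 0.06, "z": 0, "ax": 0, "ay": 0, "az": 0}, {"hand": -1, "x": 0, "y": 0.06, "z": 0, "ax": 0, "ay": 0, "az": 0}, {"hand": -1, "x": 0, "y": 0.06, "z": 0, "ax": 0, "ay": 0, "az": 0}]}}

```text
time_s: 27.5
ee_pos: [0.4381, -0.3378, 0.2682]
eef_rot: [-0.002, 0.875, -0.484, 0.01]
wrist_force: [-0.4, -1.5, 0.7]
grip_width: 0.085
```

Emit:
{"method": "step_arm", "body": {"commands": [{"hand": -1, "x": 0.02, "y": 0.055, "z": 0, "ax": 0, "ay": 0, "az": 0}, {"hand": -1, "x": 0.02, "y": 0.055, "z": 0, "ax": 0, "ay": 0, "az": 0}, {"hand": -1, "x": 0, "y": 0, "z": 0, "ax": 0, "ay": 0, "az": 0}, {"hand": -1, "x": 0, "y": 0, "z": 0, "ax": 0, "ay": 0, "az": 0}]}}

```text
time_s: 28.0
ee_pos: [0.3607, -0.4349, 0.2746]
eef_rot: [0.001, 0.873, -0.487, 0.014]
wrist_force: [-0.4, 0.7, -0.1]
grip_width: 0.0854
```

Run:
```python
from h import *
to((.633,-.211),.24,-1.02)
c=cam("top"); crop(c,"pics/t23.png",190,155,265,155,3)
c=cam("side"); crop(c,"pics/s23.png",210,170,220,165,3.6)
```

```text
t 28.0 pos [ 0.3607 -0.4349  0.2746] yaw -1.017 grip 0.0854 F [-0.4  0.7 -0.1]
tool shift [-0.048  -0.3489  0.0376] turn norm [-0.0081 -0.0163  0.0022]
```

View pics/t23.png

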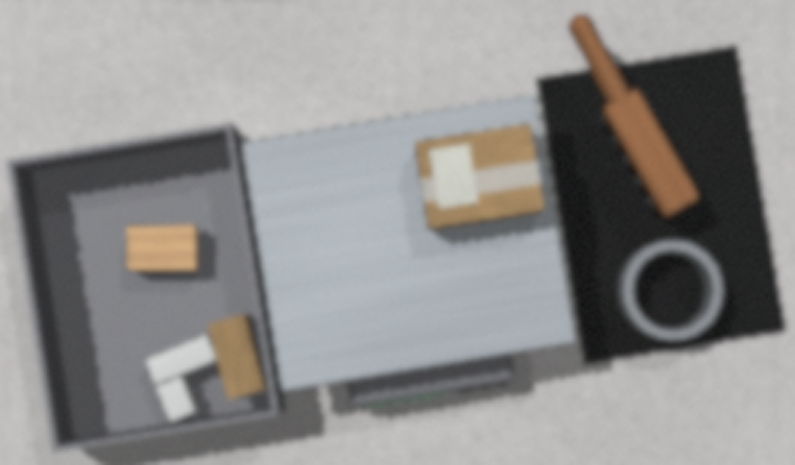

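View pics/s23.png

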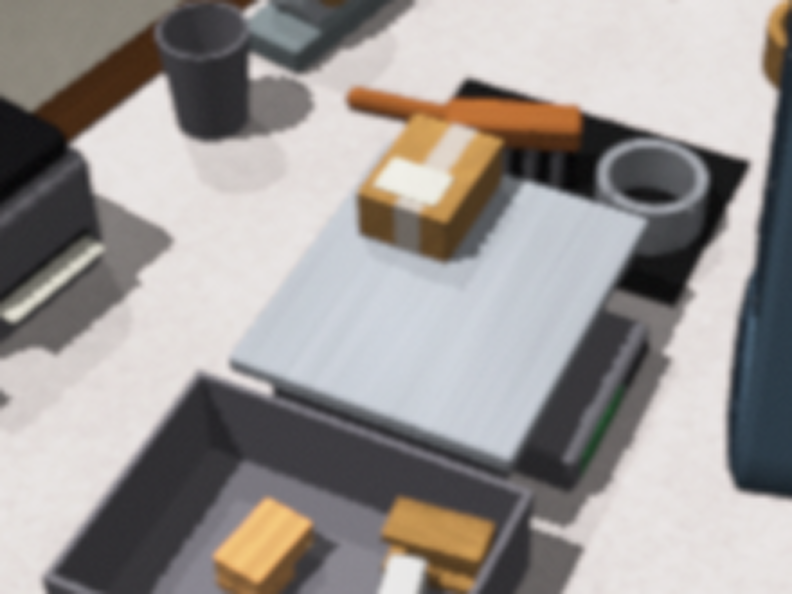

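```bash
python3 -c "
from plant import hand_in; print(hand_in())"
```

```text
the job is handed in; nothing more can be done
None
```

I swept all three scraps into the tray with the brush only, stood the brush back on its mat and handed the job in at about 28 s. Hand-in gives no verdict, so what follows is from my own pictures.

- **Sweeps:** The first sweep took the foam corner and the cardboard channel over the edge together. The block had too little room behind it for a direct sweep. I pushed it sideways first, then swept it in at a spot clear of the other two.
- **Scraps:** In the last top and side views, all three lie low inside the tray. The channel rests on its side near the wall, well below the rim.
- **Parcel and tape roll:** Both look unmoved, at the same pixels as in the first picture.
- **Brush:** It stands level on its bristles, with its head over the mat close to where it started.
- **Gripper:** It is open and well clear of everything.
- **Forces:** The largest wrist force I saw was about 17 N upward, as the brush touched down. I saw no gripper contact with the scraps in the pictures, but I had no direct measurement of it.
- **Spare tape roll and scanner:** I did not check either one closely at the end; I kept the arm high and away from both throughout.

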